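# Set up the touchless sanitiser dispenser at the vaccination desk

### The job

Set up the touchless hand-sanitiser dispenser that lies in the supply tub: take it out, slide its recessed power switch fully on (towards the dispenser's head), and stand it upright and square inside the rim of the grey drip tray, with its nozzle over the grille. Do not let it drop or fall over, and leave the sharps bin, pump bottle and glove carton where they stand.

Things in the scene. Friction and masses are not known exactly. Their poses are not given: they have to be found in the camera images.
- dispenser: Loose touchless dispenser (teal column, white head), 165 mm tall, 0.4 to 0.65 kg. Origin: underside of its foot, below the column's axis. +z up to the head, +x nozzle side, -y switch side. In mm: column x -27..27; grey foot x -27..60, z 0..16; head x -27..67, z 125..165; all y -26..26. Starts lying in the tub on its flat +y side, switch up, +z roughly along the tub's +y.
- column (a point): Middle of the dispenser's column, at x 0, y 0, z 70 mm of the dispenser, near its centre of mass. The column's front and back (x 27 and -27 mm, flat, 54 mm apart) are free to grip between z 16 and 125 mm. Axes as the dispenser's.
- power_switch (a joint): Slide switch of the dispenser: 0 = off, 0.014 m = fully on, at its stop at the head end. Moves along the dispenser's +z, stays where it is left; about 1 N moves it. Starts between 0 and 3 mm. Slot floor shows red ahead of the slider when off, green behind it when on.
- slider (a point): Centre of the top of the violet ridged slider, flush with the dispenser's -y face: 22 mm across (x), 10 mm along z, 4 mm high, square ends to push on. At x 0, z 64 mm of the dispenser when off, in a black slot sunk 4 mm into the -y face: 26 mm wide (x -13..13), 52 mm long (z 36..88), empty behind the slider for a fingertip. Axes as the dispenser's.
- nozzle (a point): Black nozzle under the head, tip at x 50, y 0, z 116 mm of the dispenser.
- tray: Fixed grey drip tray, 150 (x) by 92 (y) mm, walls 4 mm thick, rim 8 mm high; inner floor 142 by 84 mm, 4 mm above the table. Origin: centre of the underside. +x points to the end with the dark grille (x 8..59 mm). The dispenser fits inside the rim with its origin between 40 mm behind and 8 mm ahead of the tray's centre, +x axes alike.
- tub: Fixed open white supply tub with violet clips: 184 (x) by 224 (y) mm outside, 192 by 232 mm over the lip of its rim, 70 mm high; walls and floor 4 mm thick, so 176 by 216 mm inside. Origin: centre of the underside.
- sharps_bin: Bystander: loose yellow sharps bin with a red lid, 104 by 104 mm, 140 mm high; origin under its centre.
- pump_bottle: Bystander: loose clear pump bottle, 60 mm across, 157 mm high, its spout 34 mm out; origin under its centre.
- glove_carton: Bystander: loose white glove carton with an orange band, 120 (x) by 230 (y) by 74 mm high; origin under its centre.
There are look-alikes about, which are no part of the job. What is shaped like the dispenser but blue or yellow is not meant.

How it is judged:
By the outcome, as a careful person would: the job done as asked, in the order asked, and still so for the second after the job is handed in, with the robot touching nothing.
It also fails if it takes over 72 s, if anything falls off the work surface, if the arm or the gripper's body presses on something with over 40 N, if the wrist force passes 120 N, or if a joint passes its speed limit or range.

### The arm

A 7-joint arm with a two-finger parallel gripper is mounted at the origin on the work surface. World frame = base frame: x ahead of the robot, y to its left, z up, the work surface at z = 0. Lengths are in m, angles in rad, forces in N, time in s.
With the tool pointing down it reaches from about 0.4 to 0.85 m from the base axis. Payload 10.4 kg.
Tool frame: the origin (TCP) lies on the centre line of the jaws, within the pads' length; the fingertips stand 8 mm ahead of it and the grasp point (between the pads) lies 11 mm behind it (r.finger_overhang is the distance from the TCP to the fingertips, in m); z points along the fingers, y is the line along which they close (so a half turn about z gives the same grasp; the last joint's range is limited). The gripper opens to 87 mm and grips with 3 to 60 N. Pads are 19 mm wide; open, the fingers measure 117 mm over their backs; the gripper's body (75 mm by 190 mm) begins 51 mm behind the grasp point.
Start: joints at [-0.023, 0.332, -0.065, 1.46, 0.022, 1.35, -0.088], TCP at [0.625, 0, 0.231] pointing down, gripper open.
Joint ranges: [-2.6, 2.6], [-0.5, 2.12], [-1.47, 1.34], [0.16, 2.42], [-1.27, 4.41], [0.06, 2.06], [-2.6, 2.6]. Speed limits (rad/s): [2.22, 2.22, 2.79, 2.79, 3.14, 3.14, 3.14].

### API

Orientations are given as a unit quaternion [x, y, z, w].
In Python, from bench import r, vision gives the robot as it stands.
- The arm moves only by the tool drive_tool, never from a script. Its argument "series" is a list of rows, each a list of 2 entries, a list of its own where there are three numbers: the shift along the world's x, y, z in cm, then the turn about the world's z in degrees. A call has exactly 10 rows; each row shifts and turns the commanded pose from where the row before left it; what a row does not reach is not made up. A row lasts 1/8 s, in which the tool goes at most 62.5 mm and 10.7 degrees, less where a joint would pass 70% of its speed; a pose out of reach is approached as far as the arm can. A call with a gripper value outside its range is refused whole. "hand" is the closure, from 0 (fully open) to 1 (shut), set as the call begins (left out, the last holds). The fingers move at their own pace and stop on an object; "newtons" is the grip in N (left out, the last holds). Time passes only in rows, so rows that do not move let the fingers close, or fill a call up. It gives the time, the measured TCP pose, the force, the opening and the grip force at its end, in the units of the state.
- r.read_state(): the state, without advancing time (a new reading comes with each control period).
- vision.camera(name): name is "scene" or "side" or "wrist"; returns a dict with "color" (400x640x3 uint8, red, green, blue), "intrinsics" (3x3 intrinsics, pixels), "k1" (the pictures are not rectified: a ray, as slopes to the right and down, at radius r is drawn at 1 + k1 r^2 times it, then the intrinsics apply), "R" (3x3) and "t" (3): a world point X has camera coordinates R X + t; the wrist camera has in their place "mount" (4x4, takes a point from camera to tool coordinates, whose origin is the TCP and whose axes are the flange's). Camera axes: x right, y down, z forward; pixel columns grow to the right and rows downward; lengths in m; the calibration is good to about 2 mm. A picture is of the moment at which its call begins: read the wrist's pose just before it. There is no depth.
- r.close_job(): hands the job in; it is judged then, once.
The state is a dict: "time": time; "joint_positions": joint angles; "joint_vel": joint speeds; "joint_torque": joint torques, N m; "ee_pos": TCP position; "eef_rot": TCP orientation; "ft_force": force on the tool from outside, world axes, zero at the start; "torque": the same for the moment, N m; "width": finger opening in m; "grip_force": force on a finger pad.
Only numpy, scipy, OpenCV 4.12 (cv2) and the standard library are available. Lean on these libraries where they do the work, as an engineer would, in place of code of your own. Each camera call takes 0.05 s, during which the arm holds its last target. There are 200 camera calls.

## Working session

There is one attempt and no reset: what is moved stays moved. The work goes in short steps, Python scripts to look and compute and a tool call to move; the robot and the scene stay as the last step left them, time stands still between calls to the robot, and variables do not carry over. Pictures are saved under pics/ and viewed, at most 10 in all, crops included, and the job is handed in when it is done.

Besides the shell and the picture viewer there is one more tool, called as name([rows], argument=value, ...), one row to a line, values as JSON. drive_tool: Moves the arm, as the interface text tells. Its arguments: {"type":"object","properties":{"series":{"type":"array"},"hand":{"type":"number"},"newtons":{"type":"number"}},"required":["series"]}

```bash
mkdir -p pics; ls; cat > h.py <<'E'
import numpy as np, cv2
from bench import r, vision
from scipy.spatial.transform import Rotation as Ro
def shot(n, save=None):
    s=r.read_state(); c=vision.camera(n)
    if n=="wrist":
        T=np.eye(4); T[:3,:3]=Ro.from_quat(s["eef_rot"]).as_matrix(); T[:3,3]=s["ee_pos"]
        M=T@np.array(c["mount"]); c["R"]=M[:3,:3].T; c["t"]=-M[:3,:3].T@M[:3,3]
    c["R"]=np.array(c["R"]);c["t"]=np.array(c["t"]);c["K"]=np.array(c["intrinsics"],float)
    if save: cv2.imwrite("pics/"+save,c["color"][:,:,::-1])
    return c
def ray(c,uv):
    uv=np.array(uv,float).reshape(-1,1,2)
    p=cv2.undistortPoints(uv,c["K"],np.array([c["k1"],0,0,0,0.])).reshape(-1,2)
    d=np.c_[p,np.ones(len(p))]@c["R"]
    return -c["R"].T@c["t"], d
def plane(c,uv,z):
    o,d=ray(c,uv); return o+d*((z-o[2])/d[:,2])[:,None]
def proj(c,X):
    X=np.array(X,float).reshape(-1,3)
    return cv2.projectPoints(X,cv2.Rodrigues(c["R"])[0],c["t"],c["K"],np.array([c["k1"],0,0,0,0.]))[0].reshape(-1,2)
E
python3 - <<'E'
from h import *
for n in("scene","side","wrist"):
    c=shot(n,n+"0.png"); print(n,c["k1"],-c["R"].T@c["t"],c["R"][2])
a=[cv2.imread(f"pics/{n}0.png") for n in("scene","side")]
cv2.imwrite("pics/both0.png",cv2.resize(np.vstack(a),(480,600)))
E
```

```text
pics
scene 0.014417496932046586 [ 1.61266512 -0.36683237  1.19813585] [-0.67109532  0.2774909  -0.68748082]
side -0.04399928392059924 [-0.2472782  -0.67905063  0.83728692] [ 0.57016358  0.58468844 -0.57710737]
wrist -0.04107506700812969 [0.62583837 0.06961918 0.38339327] [-0.00109808 -0.25291138 -0.96748883]
```

View pics/scene0.png

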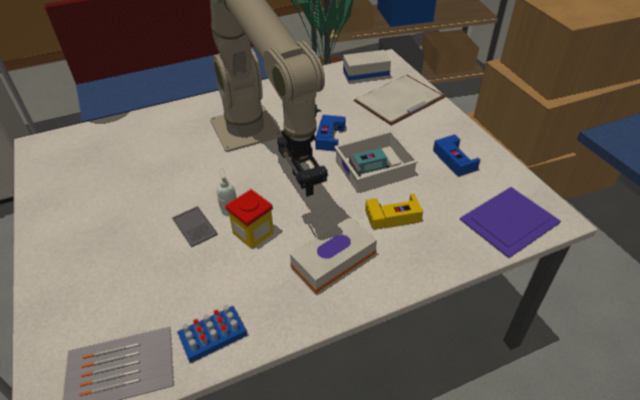

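View pics/wrist0.png

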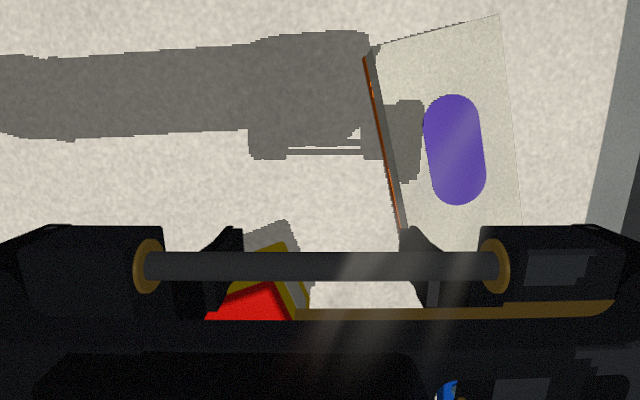

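The scene picture shows the teal/white dispenser in the tub at about (375,160). The look-alikes are blue at (328,130) and (457,153), and yellow at (394,211). The grey tray candidate is at (195,226). In the wrist picture I can see the carton and the sharps bin. Next I enlarge both areas to confirm.

```bash
python3 - <<'E'
import cv2,numpy as np
a=cv2.imread("pics/scene0.png"); s=cv2.imread("pics/side0.png")
t=cv2.resize(a[125:195,320:430],(440,280),interpolation=2)
b=cv2.resize(a[165:255,155:285],(360,280),interpolation=2)
cv2.imwrite("pics/crop0.png",np.vstack([np.hstack([t,b]),cv2.resize(s[:,:],(800,500))[:320]]))
cv2.imwrite("pics/crop0.png",np.vstack([np.hstack([t,b]),np.hstack([cv2.resize(s,(512,320)),np.zeros((320,288,3),np.uint8)])]))
E
```

```text
(no output)
```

View pics/crop0.png

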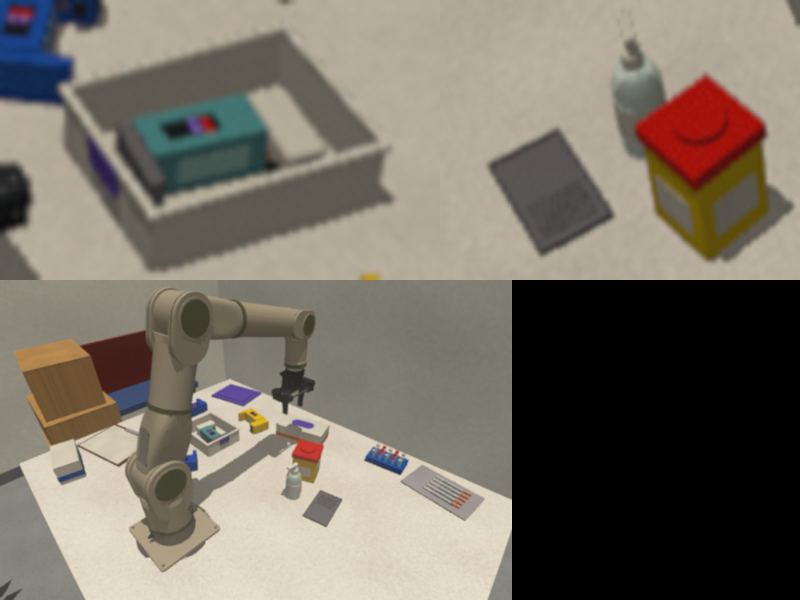

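```bash
python3 - <<'E'
from h import *
c=shot("scene"); im=c["color"]; hsv=cv2.cvtColor(im,cv2.COLOR_RGB2HSV)
f=lambda x,y:(320+x/4,125+y/4)
g=lambda x,y:(155+(x-440)/360*130,165+y/280*90)
print("tub rim",plane(c,[f(65,85),f(288,32),f(388,148),f(152,215)],.07).round(3).tolist())
print("head/foot top", plane(c,[f(135,118),f(242,95),f(268,130),f(167,157),f(268,85),f(328,148)],.056).round(3).tolist())
print("tray", plane(c,[g(490,165),g(557,130),g(612,212),g(540,253)],.008).round(3).tolist())
print("grille",plane(c,[g(560,205)],.005))
print("bin top",plane(c,[g(638,128),g(705,77),g(765,125),g(700,183)],.14).round(3).tolist())
print("bottle", plane(c,[g(636,155)],0.0))
E
```

```text
tub rim [[0.343, 0.239, 0.07], [0.359, 0.458, 0.07], [0.537, 0.454, 0.07], [0.529, 0.231, 0.07]]
head/foot top [[0.395, 0.283, 0.056], [0.407, 0.384, 0.056], [0.459, 0.381, 0.056], [0.454, 0.284, 0.056], [0.404, 0.412, 0.056], [0.502, 0.417, 0.056]]
tray [[0.387, -0.369, 0.008], [0.37, -0.285, 0.008], [0.511, -0.255, 0.008], [0.531, -0.343, 0.008]]
grille [[ 0.47418797 -0.30710395  0.005     ]]
bin top [[0.541, -0.214, 0.14], [0.504, -0.126, 0.14], [0.594, -0.089, 0.14], [0.637, -0.175, 0.14]]
bottle [[ 0.4372896  -0.20697173  0.        ]]
```

The red/violet switch at about (369,157) belongs to the teal/white unit inside the tub, so that is the dispenser. The blue ones at (328,130) and (457,153) and the yellow one at (394,211) lie outside the tub and have the wrong colour. The tray is the grey plate at (195,226), with its grille at the lower end.

drive_tool([
  [[-2.2, 3, 0], 0],
  [[-2.2, 3, 0], 0],
  [[-2.2, 3, 0], 0],
  [[-2.2, 3, 0], 0],
  [[-2.2, 3, 0], 0],
  [[-2.2, 3, 0], 0],
  [[-2.2, 3, 0], 0],
  [[-2.2, 3, 0], 0],
  [[-1, 1, 0], 0],
  [[0, 0, 0], 0],
], hand=0.5)

```text
time: 1.45
ee_pos: [0.4389, 0.25, 0.2306]
eef_rot: [0.707, 0.707, -0.0, 0.0]
ft_force: [-0.3, 0.3, -0.2]
width: 0.0435
grip_force: 0.0
```

```bash
python3 - <<'E'
from h import *
c=shot("wrist","w1.png"); s=r.read_state(); print(s["time"],s["ee_pos"],s["width"],Ro.from_quat(s["eef_rot"]).as_matrix().round(3).tolist(),c["K"][0,0], r.finger_overhang)
E
```

```text
1.5 [0.43960725 0.24908458 0.23054529] 0.04340981093340223 [[0.001, 1.0, 0.0], [1.0, -0.001, -0.0], [-0.0, 0.0, -1.0]] 312.00924174238986 0.008
```

View pics/w1.png

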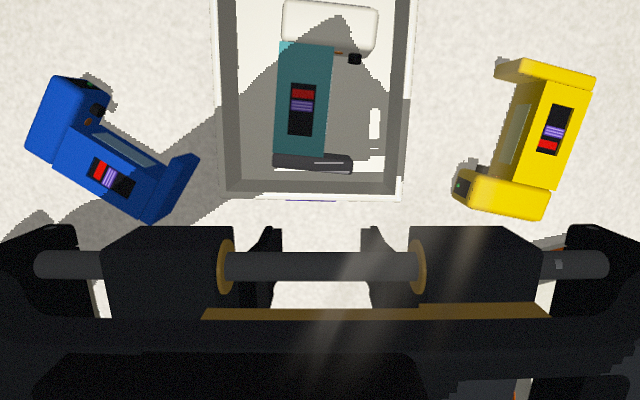

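The picture shows the dispenser with its head up: teal column at (305,100), slot (288-316, 83-136), slider at about (301,103), foot at row 162 and nozzle at (355,58). I now measure the slot, the slider and the column edges.

```bash
cat >> h.py <<'E'
def disp(c,box,zt=.056):
    x0,x1,y0,y1=box; im=c["color"]; hsv=cv2.cvtColor(im,cv2.COLOR_RGB2HSV).astype(int); H,S,V=hsv[...,0],hsv[...,1],hsv[...,2]
    m0=np.zeros(H.shape,bool); m0[y0:y1,x0:x1]=1
    out={}
    for n,m in dict(teal=(H>78)&(H<100)&(S>70)&(V>60),violet=(H>112)&(H<150)&(S>60)&(V>60),red=((H<8)|(H>172))&(S>120)&(V>80),green=(H>40)&(H<75)&(S>110)&(V>60)).items():
        m=(m&m0).astype(np.uint8); k=cv2.findContours(m,cv2.RETR_EXTERNAL,cv2.CHAIN_APPROX_NONE)[0]
        if not k: continue
        k=max(k,key=cv2.contourArea)
        if len(k)<8: continue
        p=plane(c,k[:,0].astype(float),zt).astype(np.float32)
        R=cv2.minAreaRect((p[:,:2]*1000).astype(np.float32)); out[n]=R; print(n,np.array(R[0]).round(1),np.array(R[1]).round(1),round(R[2],1),cv2.boundingRect(k))
    return out
E
python3 - <<'E'
from h import *
c=shot("wrist")
disp(c,(265,340,30,160))
o,d=ray(c,[(0,0)]);print(o)
def P(uv,z):return (plane(c,uv,z)[:,:2]*1000).round(1).tolist()
hsv=cv2.cvtColor(c["color"],cv2.COLOR_RGB2HSV)
m=((hsv[...,2]<45)).astype(np.uint8); m[:, :280]=0; m[:,322:]=0; m[:75]=0; m[145:]=0
k=max(cv2.findContours(m,0,1)[0],key=cv2.contourArea); print("black",cv2.boundingRect(k))
print("slot tl,tr,bl,br approx",P([(290,83),(317,84),(287,135),(315,136)],.056))
print("tub rim inner",P([(224,190),(398,193),(234,5),(408,5)],.07), "outer", P([(216,195),(402,200)],.07))
E
```

```text
teal [420.7 335.3] [109.   53.8] 84.8 (272, 40, 61, 117)
violet [420.4 331.1] [10.3 22.3] 84.8 (290, 99, 23, 12)
red [421.4 342.7] [ 8.1 21.6] 84.4 (291, 88, 22, 10)
[0.44057834 0.31877911 0.38407979]
black (287, 82, 28, 54)
slot tl,tr,bl,br approx [[410.0, 351.8], [436.9, 350.8], [405.7, 300.7], [434.6, 299.6]]
tub rim inner [[340.2, 245.8], [520.7, 242.2], [361.8, 418.7], [520.3, 418.5]] outer [[331.3, 240.4], [525.4, 234.7]]
```

drive_tool([
  [[0.2, 1.6, -1], -1.3],
  [[0.2, 1.6, -2], -1.3],
  [[0.2, 1.6, -2.5], -1.3],
  [[0.2, 1.4, -2.5], -1.3],
  [[0, 0, -2.5], 0],
  [[0, 0, -2.5], 0],
  [[0, 0, -2], 0],
  [[0, 0, -1], 0],
  [[0, 0, 0], 0],
  [[0, 0, 0], 0],
])

```text
time: 2.8
ee_pos: [0.4477, 0.3121, 0.0714]
eef_rot: [0.739, 0.674, 0.001, 0.0]
ft_force: [-0.0, -1.9, 0.7]
width: 0.0434
grip_force: 0.0
```

```bash
python3 - <<'E'
from h import *
c=shot("wrist","w2.png"); s=r.read_state(); print(s["time"],s["ee_pos"],s["width"],Ro.from_quat(s["eef_rot"]).as_matrix().round(3).tolist())
t=np.array(s["ee_pos"]);
p=proj(c,[[.4187,.3134,.056],t+[0,0,-.008]]);print(p)
E
```

```text
2.85 [0.44767746 0.31221761 0.07149834] 0.043336784879769746 [[0.091, 0.996, 0.001], [0.996, -0.091, 0.001], [0.001, 0.001, -1.0]]
[[269.54805534 243.18912114]
 [319.20614964 245.98076854]]
```

View pics/w2.png

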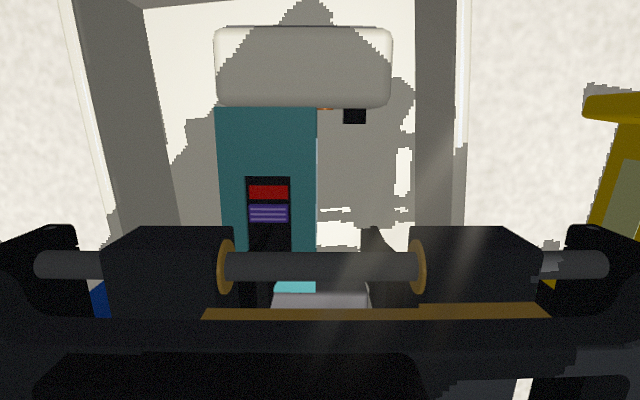

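The slot sits just ahead of the left finger, with the slider at (268,213) and red showing ahead of it at (268,192). I measure it again from this close view.

```bash
python3 - <<'E'
from h import *
c=shot("wrist"); d=disp(c,(215,320,100,226))
s=r.read_state(); t=np.array(s["ee_pos"])*1000
ax=np.array([.091,.996]); v=np.array(d["violet"][0])
# slider rear end 5mm behind; finger front 9.5 ahead of TCP
print("TCP rel slider (x,z):",(t[:2]-v)@np.array([.996,-.091]),(t[:2]-v)@ax)
E
```

```text
teal [422.9 357. ] [65.4 54. ] 84.4 (215, 107, 102, 119)
violet [420.3 331.8] [10.7 22.4] 84.7 (249, 204, 40, 19)
red [421.9 344. ] [ 6.9 21.5] 84.7 (249, 186, 39, 13)
TCP rel slider (x,z): 28.905276510669864 -16.990318455754224
```

drive_tool([
  [[0, -0.08, -0.3], 0],
  [[0, 0, -0.3], 0],
  [[0, 0, -0.3], 0],
  [[0, 0, -0.1], 0],
  [[0, 0, 0], 0],
  [[0, 0, 0], 0],
  [[0, 0, 0], 0],
  [[0, 0, 0], 0],
  [[0, 0, 0], 0],
  [[0, 0, 0], 0],
])

```text
time: 4.15
ee_pos: [0.447, 0.3112, 0.0606]
eef_rot: [0.738, 0.674, 0.0, 0.0]
ft_force: [1.1, 0.1, 0.4]
width: 0.0435
grip_force: 0.0
```

drive_tool([
  [[0.02, 0.2, 0], 0],
  [[0.02, 0.2, 0], 0],
  [[0.02, 0.2, 0], 0],
  [[0.02, 0.2, 0], 0],
  [[0.02, 0.2, 0], 0],
  [[0.02, 0.2, 0], 0],
  [[0.02, 0.2, 0], 0],
  [[0.02, 0.2, 0], 0],
  [[0, 0.1, 0], 0],
  [[0, 0, 0], 0],
])

```text
time: 5.4
ee_pos: [0.4487, 0.3282, 0.0605]
eef_rot: [0.738, 0.674, 0.0, 0.0]
ft_force: [-0.3, -3.7, 0.9]
width: 0.0435
grip_force: 2.1
```

```bash
python3 - <<'E'
from h import *
c=shot("wrist","w3.png"); d=disp(c,(190,330,60,226)); print(r.read_state()["ft_force"])
E
```

```text
teal [424.2 369.1] [50.6 53.8] 83.9 (210, 129, 108, 97)
violet [422.  348.8] [ 9.  22.5] 84.8 (245, 209, 43, 17)
[ 0.15071528 -3.82718009  0.92185133]
```

Red no longer shows, and the slider is at z ≈ 79 mm, at its stop. Now I lift out, open, and grip the column low down across its front and back.

drive_tool([
  [[0, -0.2, 0], 0],
  [[0, 0, 2], 0],
  [[0, 0, 2], 0],
  [[-1.5, -0.75, 0], 0],
  [[-1.5, -0.75, 0], 0],
  [[0, 0, -1], 0],
  [[0, 0, -2], 0],
  [[0, 0, -2], 0],
  [[0, 0, -1.35], 0],
  [[0, 0, 0], 0],
], hand=0)

```text
time: 6.7
ee_pos: [0.4182, 0.3111, 0.036]
eef_rot: [0.738, 0.674, -0.001, -0.0]
ft_force: [-0.3, 1.2, 0.9]
width: 0.0867
grip_force: 0.0
```

drive_tool([
  [[0, 0, 0], 0],
  [[0, 0, 0], 0],
  [[0, 0, 0], 0],
  [[0, 0, 0], 0],
  [[0, 0, 0], 0],
  [[0, 0, 0], 0],
  [[0, 0, 0], 0],
  [[0, 0, 0], 0],
  [[0, 0, 0], 0],
  [[0, 0, 0], 0],
], hand=1, newtons=50)

```text
time: 7.95
ee_pos: [0.4183, 0.3113, 0.0373]
eef_rot: [0.738, 0.674, -0.0, -0.0]
ft_force: [-3.5, -1.5, 7.1]
width: 0.0534
grip_force: 50.0
```

drive_tool([
  [[0, 0, 0.5], 0],
  [[0, 0, 1], 0],
  [[0, 0, 1], 0],
  [[0, 0, 1.2], 0],
  [[0, 0, 1.2], 0],
  [[0, 0, 1.2], 0],
  [[0, 0, 1.2], 0],
  [[0, 0, 1.2], 0],
  [[0, 0, 0.5], 0],
  [[0, 0, 0], 0],
])

```text
time: 9.2
ee_pos: [0.4187, 0.3113, 0.1273]
eef_rot: [0.738, 0.674, 0.0, 0.0]
ft_force: [-0.3, -1.1, -5.1]
width: 0.054
grip_force: 50.0
```

```bash
python3 - <<'E'
from h import *
c=shot("wrist","w4.png"); s=shot("scene","s4.png"); print(r.read_state()["ee_pos"])
S=cv2.imread("pics/s4.png")[90:200,290:440]
cv2.imwrite("pics/v4.png",np.hstack([cv2.resize(cv2.imread("pics/w4.png"),(400,250)),cv2.resize(S,(341,250))]))
E
```

```text
[0.41839006 0.3110411  0.1266574 ]
```

View pics/v4.png

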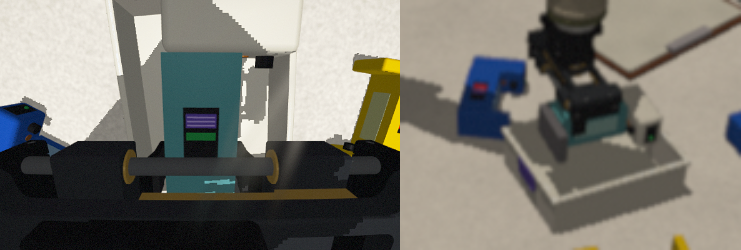

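The dispenser is out, level in the grip, with green showing behind the slider. Next I carry it so the column's underside lies over the tub's far rim, then lower it with a light grip so that it tilts up.

drive_tool([
  [[0, 0.5, 0], 0.5],
  [[0, 1, 0], 0.5],
  [[0, 1.3, 0], 0.5],
  [[0.1, 1.3, 0], 0.5],
  [[0.1, 1.3, 0], 0.5],
  [[0.1, 1.3, 0], 0.5],
  [[0, 1, 0], 0.5],
  [[0, 0.5, 0], 0.5],
  [[0, 0.4, -0.5], 0],
  [[0, 0, -0.5], 0],
])

```text
time: 10.55
ee_pos: [0.4216, 0.3971, 0.1166]
eef_rot: [0.714, 0.7, -0.0, 0.0]
ft_force: [0.1, 0.2, -3.9]
width: 0.0537
grip_force: 50.0
```

drive_tool([
  [[0, 0, 0], 0],
  [[0, 0, 0], 0],
  [[0, 0, -0.3], 0],
  [[0, 0, -0.3], 0],
  [[0, 0, -0.3], 0],
  [[0, 0, -0.3], 0],
  [[0, 0, -0.3], 0],
  [[0, 0, -0.3], 0],
  [[0, 0, -0.3], 0],
  [[0, 0, 0], 0],
], newtons=15)

```text
time: 11.8
ee_pos: [0.4222, 0.3965, 0.0962]
eef_rot: [0.715, 0.699, -0.0, 0.0]
ft_force: [0.4, -3.2, -0.6]
width: 0.0538
grip_force: 15.0
```

```bash
python3 - <<'E'
from h import *
c=shot("wrist","w5.png"); s=shot("scene","s5.png"); d=shot("side","d5.png"); print(r.read_state()["ee_pos"])
S=cv2.imread("pics/s5.png")[90:200,290:440]; D=cv2.imread("pics/d5.png")[150:250,220:340]
cv2.imwrite("pics/v5.png",np.hstack([cv2.resize(cv2.imread("pics/w5.png"),(400,250)),cv2.resize(S,(341,250))]))
E
```

```text
[0.42191415 0.39725457 0.09620408]
```

View pics/v5.png

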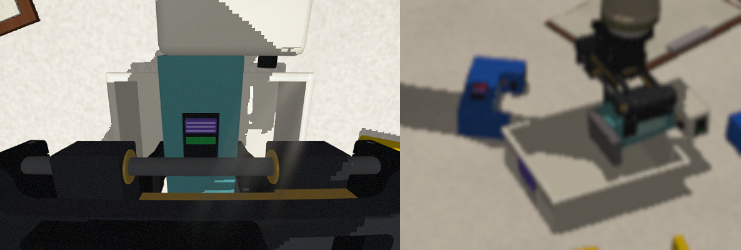

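Left: the wrist view shows the column over the far rim, with the rim at row ~75 of the half-size picture. Right: the scene view shows it starting to tilt. I continue down.

drive_tool([
  [[0, 0.05, -0.3], 0],
  [[0, 0.05, -0.3], 0],
  [[0, 0.05, -0.3], 0],
  [[0, 0.05, -0.3], 0],
  [[0, 0.05, -0.3], 0],
  [[0, 0.05, -0.3], 0],
  [[0, 0, -0.3], 0],
  [[0, 0, -0.3], 0],
  [[0, 0, 0], 0],
  [[0, 0, 0], 0],
])

```text
time: 13.2
ee_pos: [0.4218, 0.3991, 0.0715]
eef_rot: [0.715, 0.699, -0.001, 0.001]
ft_force: [1.8, -6.5, -1.6]
width: 0.0539
grip_force: 15.0
```

```bash
python3 - <<'E'
from h import *
import cv2
c=shot("wrist","w6.png"); s=shot("scene","s6.png"); print(r.read_state()["ee_pos"])
S=cv2.imread("pics/s6.png")[90:200,290:440]
cv2.imwrite("pics/v6.png",np.hstack([cv2.resize(cv2.imread("pics/w6.png"),(400,250)),cv2.resize(S,(341,250))]))
E
```

```text
[0.42178644 0.39909438 0.0715809 ]
```

View pics/v6.png

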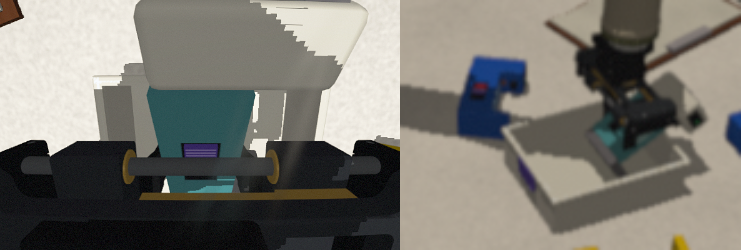

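It is now tilted to roughly 40°, with the head rising past the rim. I compute the tilt from the slider ray, and the rim line, from the wrist picture.

```bash
cat >> h.py <<'E'
from scipy.optimize import brentq
def tilt(c,box,zp=40,yp=-12,ph=.0045):
    # tilt from the teal/white head edge (y=-26,z=125) seen above the column, pivot at the grip
    d=disp(c,box); t=np.array(r.read_state()["ee_pos"])*1000; P=t[1:]+[0,ph*1000]
    x0,x1,y0,y1=box; hsv=cv2.cvtColor(c["color"],cv2.COLOR_RGB2HSV).astype(int)
    m=((hsv[...,0]>78)&(hsv[...,0]<100)&(hsv[...,1]>70)&(hsv[...,2]>40)); m[:, :x0]=0;m[:,x1:]=0;m[:y0]=0;m[y1:]=0
    v=np.where(m[:,(x0+x1)//2])[0].min(); u=(x0+x1)//2
    def f(th):
        th=np.radians(th); q=P+(125-zp)*np.array([np.cos(th),np.sin(th)])+(-26-yp)*np.array([np.sin(th),-np.cos(th)])
        return proj(c,[t[0]/1000,q[0]/1000,q[1]/1000])[0,1]-v
    print("edge px",u,v,"theta",brentq(f,-10,80))
E
python3 - <<'E'
from h import *
c=shot("wrist")
tilt(c,(290,350,100,260))
print("rim outer/inner y", plane(c,[(160,122),(160,134),(495,124)],.07).round(4).tolist())
for u in (160,175): 
    g=cv2.cvtColor(c["color"],cv2.COLOR_RGB2GRAY)[105:150,u].astype(int); print(u,g.tolist())
E
```

```text
teal [422.6 430.8] [47.8 33.9] 88.7 (290, 144, 60, 85)
violet [422.8 399.1] [13.1 31.4] 88.7 (294, 230, 55, 22)
edge px 320 144 theta 34.27993129312905
rim outer/inner y [[0.3456, 0.4686, 0.07], [0.3448, 0.4628, 0.07], [0.5096, 0.464, 0.07]]
160 [234, 234, 234, 235, 236, 235, 236, 235, 237, 234, 234, 234, 235, 236, 240, 208, 139, 204, 219, 229, 238, 237, 237, 236, 239, 239, 238, 238, 239, 239, 239, 238, 238, 240, 239, 238, 243, 224, 122, 129, 131, 134, 132, 129, 131]
175 [236, 237, 238, 237, 238, 237, 237, 238, 238, 238, 237, 235, 234, 232, 232, 190, 151, 204, 220, 231, 237, 238, 235, 238, 245, 251, 250, 246, 241, 240, 241, 238, 185, 95, 98, 101, 99, 103, 100, 103, 101, 99, 101, 102, 104]
```

drive_tool([
  [[0, 0.1, -0.2], 0],
  [[0, 0.1, -0.2], 0],
  [[0, 0.1, -0.2], 0],
  [[0, 0.1, -0.2], 0],
  [[0, 0.1, -0.2], 0],
  [[0, 0.1, -0.2], 0],
  [[0, 0.1, -0.2], 0],
  [[0, 0, -0.2], 0],
  [[0, 0, 0], 0],
  [[0, 0, 0], 0],
])

```text
time: 14.6
ee_pos: [0.4219, 0.4056, 0.0569]
eef_rot: [0.715, 0.699, -0.001, 0.001]
ft_force: [-4.0, -13.0, 14.1]
width: 0.0535
grip_force: 15.0
```

```bash
python3 - <<'E'
from h import *
c=shot("wrist","w7.png"); print(r.read_state()["ee_pos"])
tilt(c,(290,350,80,300))
E
```

```text
[0.42193061 0.40558838 0.05691765]
teal [422.3 415. ] [18.6 31.6] 88.7 (290, 218, 60, 34)
violet [425.  387.4] [ 0.6 22.6] 88.7 (305, 281, 42, 2)
edge px 320 218 theta 49.14618187386383
```

drive_tool([
  [[0, 0.1, -0.1], 0],
  [[0, 0.1, 0], 0],
  [[0, 0.1, 0], 0],
  [[0, 0, 0], 0],
  [[0, 0, 0], 0],
  [[0, 0, 0], 0],
  [[0, 0, 0], 0],
  [[0, 0, 0], 0],
  [[0, 0, 0], 0],
  [[0, 0, 0], 0],
], newtons=8)

```text
time: 15.9
ee_pos: [0.4224, 0.4077, 0.0557]
eef_rot: [0.715, 0.699, -0.001, 0.001]
ft_force: [-2.9, -15.6, 13.2]
width: 0.0542
grip_force: 12.6
```

```bash
python3 - <<'E'
from h import *
c=shot("wrist","w8.png"); print(r.read_state()["ee_pos"])
tilt(c,(290,350,80,300))
E
```

```text
[0.42240133 0.40773397 0.05571748]
teal [422.7 415.5] [14.1 31.4] 88.6 (290, 226, 60, 26)
violet [422.9 388.4] [ 4.3 29.6] 88.7 (294, 281, 55, 8)
edge px 320 226 theta 50.46174031697404
```

drive_tool([
  [[0, -0.1, 0.1], 0],
  [[0, -0.1, 0.1], 0],
  [[0, 0, 0], 0],
  [[0, 0, 0], 0],
  [[0, 0, 0], 0],
  [[0, 0, 0], 0],
  [[0, 0, 0], 0],
  [[0, 0, 0], 0],
  [[0, 0, 0], 0],
  [[0, 0, 0], 0],
], newtons=4)

```text
time: 17.2
ee_pos: [0.4216, 0.4082, 0.0571]
eef_rot: [0.714, 0.7, 0.0, 0.0]
ft_force: [0.7, -2.4, -3.5]
width: 0.0541
grip_force: 4.7
```

drive_tool([
  [[0, 0, 0], 0],
  [[0, 0, 0], 0],
  [[0, 0, 0], 0],
  [[0, 0, 0], 0],
  [[0, 0, 0], 0],
  [[0, 0, 0], 0],
  [[0, 0, 0], 0],
  [[0, 0, 0], 0],
  [[0, 0, 0], 0],
  [[0, 0, 0], 0],
], hand=0)

```text
time: 18.45
ee_pos: [0.4217, 0.4082, 0.0571]
eef_rot: [0.714, 0.7, 0.0, 0.0]
ft_force: [-0.4, -0.4, -0.2]
width: 0.0869
grip_force: 0.2
```

```bash
python3 - <<'E'
from h import *
c=shot("wrist","w9.png"); print(r.read_state()["ee_pos"])
tilt(c,(290,350,80,300))
E
```

```text
[0.4216719  0.40825262 0.05711168]
teal [422.  414.9] [13.1 31.7] 88.7 (290, 228, 60, 24)
violet [423.6 387.8] [ 5.  28.3] 88.8 (298, 281, 52, 9)
edge px 320 229 theta 51.20781320901176
```

It leans steadily at ≈51° with the fingers free. I go up, then turn the jaws across the dispenser's y faces.

drive_tool([
  [[0, 0, 1], 0],
  [[0, -0.2, 1.5], 0],
  [[0, -0.3, 1.5], 0],
  [[0, -0.3, 1.5], 0],
  [[0, -0.3, 1.5], 0],
  [[0, -0.3, 1.5], 0],
  [[0, 0, 1.5], 0],
  [[0, 0, 2], 0],
  [[0, 0, 2], 0],
  [[0, 0, 0.5], 0],
])

```text
time: 19.75
ee_pos: [0.422, 0.3948, 0.2037]
eef_rot: [0.714, 0.7, 0.001, 0.0]
ft_force: [0.2, -0.1, -0.5]
width: 0.0873
grip_force: 0.0
```

```bash
python3 - <<'E'
from h import *
s=r.read_state(); print(s["time"],s["ee_pos"],np.round(s["joint_positions"],2))
c=shot("scene","s10.png"); w=shot("wrist","w10.png")
S=c["color"][70:200,290:450,::-1]
cv2.imwrite("pics/v10.png",np.hstack([cv2.resize(w["color"][:,:,::-1],(400,300)),cv2.resize(S,(370,300))]))
E
```

```text
19.75 [0.42197439 0.39478618 0.20368272] [-0.52  0.27 -0.37  1.61  0.1   1.28 -0.93]
```

View pics/v10.png

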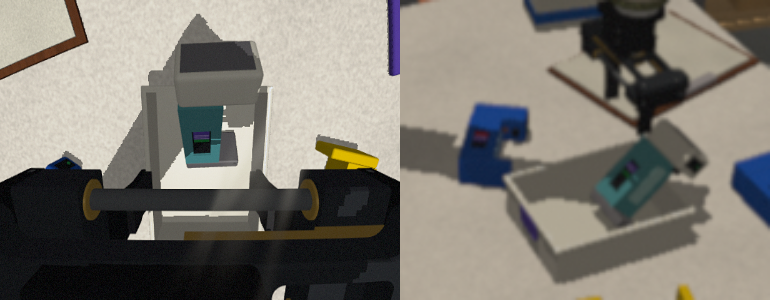

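```bash
python3 - <<'E'
from h import *
c=shot("wrist"); 
hsv=cv2.cvtColor(c["color"],cv2.COLOR_RGB2HSV)
for u in (300,340,390): print(u,hsv[40:150:3,u,2].tolist())
for th in (49,51,53):
    a=np.radians(th);U=np.array([np.cos(a),np.sin(a)]);N=np.array([-np.sin(a),np.cos(a)])
    E=np.array([460.5-66/np.tan(a),4]); pts=[E+165*U+52*N,E+165*U,E+125*U+52*N,E+52*N+16*U]
    print(th,np.round(pts,0).tolist(),proj(c,[[.43,p[0]/1000,p[1]/1000] for p in pts])[:,1].round(0))
hs=plane(c,[(281,95),(411,92)],.165); print(hs)
E
```

```text
300 [109, 117, 111, 112, 113, 122, 56, 50, 55, 54, 52, 54, 56, 56, 54, 52, 48, 54, 50, 115, 116, 120, 109, 103, 102, 105, 106, 104, 102, 98, 105, 101, 101, 104, 79, 71, 68]
340 [127, 110, 116, 111, 113, 93, 50, 54, 52, 56, 52, 51, 53, 55, 54, 55, 57, 53, 78, 114, 118, 114, 107, 104, 101, 101, 97, 97, 101, 100, 104, 100, 100, 100, 75, 66, 65]
390 [221, 221, 222, 221, 221, 78, 74, 82, 81, 57, 54, 54, 51, 50, 51, 57, 51, 50, 114, 117, 115, 110, 102, 102, 107, 100, 102, 99, 100, 104, 100, 99, 100, 109, 118, 116, 111]
49 [[472.0, 163.0], [511.0, 129.0], [446.0, 132.0], [374.0, 50.0]] [103.  45. 143. 208.]
51 [[470.0, 165.0], [511.0, 132.0], [445.0, 134.0], [377.0, 49.0]] [106.  44. 144. 205.]
53 [[469.0, 167.0], [510.0, 136.0], [444.0, 135.0], [379.0, 48.0]] [109.  45. 146. 203.]
[[0.40110508 0.47712759 0.165     ]
 [0.47722096 0.47733196 0.165     ]]
```

The dispenser leans stably on the far rim in both views: head top edge at about (345,96) in the full-size wrist image, foot on the tub floor. Next I turn the jaws and straddle the head.

drive_tool([
  [[0.1, 0.8, 0], 10],
  [[0.1, 0.8, 0], 10],
  [[0.1, 0.8, 0], 10],
  [[0.1, 0.8, 0], 10],
  [[0.1, 0.8, 0], 10],
  [[0.1, 0.9, 0], 10],
  [[0.1, 0.9, 0], 10],
  [[0.1, 0.9, 0], 10],
  [[0, 0.9, 0], 10],
  [[0, 0, 0], 0],
])

```text
time: 21.15
ee_pos: [0.429, 0.4704, 0.2008]
eef_rot: [0.011, 1.0, -0.0, -0.001]
ft_force: [-0.4, -0.4, -0.3]
width: 0.087
grip_force: 0.0
```

```bash
python3 - <<'E'
from h import *
s=r.read_state(); print(s["ee_pos"],np.round(s["joint_positions"],2),Ro.from_quat(s["eef_rot"]).as_matrix().round(3).tolist())
E
```

```text
[0.42902588 0.47036531 0.20084589] [-0.46  0.44 -0.59  1.44  0.24  1.34  0.48] [[-1.0, 0.021, -0.002], [0.021, 1.0, -0.001], [0.002, -0.001, -1.0]]
```

drive_tool([
  [[0, 0, -1.5], 0],
  [[0, 0, -1.5], 0],
  [[0, 0, -1], 0],
  [[0, 0, -0.8], 0],
  [[0, 0, -0.7], 0],
  [[0, 0, -0.7], 0],
  [[0, 0, -0.6], 0],
  [[0, 0, -0.6], 0],
  [[0, 0, 0], 0],
  [[0, 0, 0], 0],
])

```text
time: 22.4
ee_pos: [0.4297, 0.4703, 0.1283]
eef_rot: [0.01, 1.0, 0.0, 0.0]
ft_force: [0.8, -0.4, 0.8]
width: 0.0869
grip_force: 0.0
```

drive_tool([
  [[0, -0.3, 0], 0],
  [[0, -0.3, 0], 0],
  [[0, -0.4, 0], 0],
  [[0, -0.4, 0], 0],
  [[0, -0.4, 0], 0],
  [[0, -0.4, 0], 0],
  [[0, -0.4, 0], 0],
  [[0, -0.4, 0], 0],
  [[0, 0, 0], 0],
  [[0, 0, 0], 0],
])

```text
time: 23.65
ee_pos: [0.4298, 0.4428, 0.1301]
eef_rot: [0.01, 1.0, 0.003, 0.001]
ft_force: [-0.4, 6.8, 6.6]
width: 0.0871
grip_force: 4.4
```

```bash
python3 - <<'E'
from h import *
c=shot("scene","s11.png"); d=shot("side","d11.png")
S=c["color"][60:190,290:450,::-1]; D=d["color"][120:250,200:360,::-1]
cv2.imwrite("pics/v11.png",np.hstack([cv2.resize(S,(400,325)),cv2.resize(D,(400,325))]))
E
```

```text
(no output)
```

View pics/v11.png

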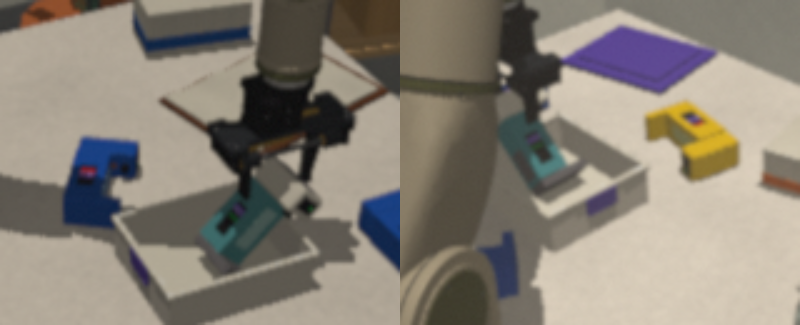

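The last picture shows the jaws straddling the head, with the far finger pushing it. The foot is still at its place, around scene pixel (380,164). I measure the tilt from the column's long lower edge, intersected with the column's front plane.

```bash
cat >> h.py <<'E'
def lean(c,xf=.449,box=(355,425,90,185)):
    hsv=cv2.cvtColor(c["color"],cv2.COLOR_RGB2HSV).astype(int); H,S,V=hsv[...,0],hsv[...,1],hsv[...,2]
    m=((H>75)&(H<102)&(S>60)&(V>35)); x0,x1,y0,y1=box; z=np.zeros_like(m); z[y0:y1,x0:x1]=m[y0:y1,x0:x1]
    m=cv2.morphologyEx(z.astype(np.uint8),cv2.MORPH_OPEN,np.ones((2,2)))
    k=max(cv2.findContours(m,0,1)[0],key=cv2.contourArea); print("teal",cv2.boundingRect(k),cv2.contourArea(k))
    h=cv2.approxPolyDP(k,2.0,True)[:,0].astype(float)
    o,d=ray(c,h); P=o+d*((xf-o[0])/d[:,0])[:,None]
    for a,b,p in zip(h,np.roll(h,-1,0),range(len(h))):
        D=P[(p+1)%len(h)]-P[p]
        if np.linalg.norm(b-a)>7: print(a,b,"YZ",(P[p][1:]*1000).round(),"len",round(1000*np.hypot(*D[1:])),"ang",round(np.degrees(np.arctan2(D[2],D[1]))%180,1))
E
python3 - <<'E'
from h import *
import types
b=cv2.imread("pics/s10.png")[:,:,::-1]
c=shot("scene"); print(r.read_state()["ft_force"]); lean(c)
c2=dict(c); c2["color"]=np.ascontiguousarray(b); print("before"); lean(c2)
E
```

```text
[0.0736163  6.98712362 5.7909655 ]
teal (372, 133, 32, 33) 422.0
[392. 133.] [389. 141.] YZ [398. 151.] len 33 ang 74.5
[385. 138.] [372. 152.] YZ [372. 138.] len 65 ang 43.9
[372. 155.] [384. 165.] YZ [326.  79.] len 84 ang 129.1
[384. 165.] [396. 155.] YZ [379.  14.] len 55 ang 33.4
[396. 155.] [388. 161.] YZ [425.  45.] len 35 ang 28.8
[385. 157.] [397. 144.] YZ [380.  51.] len 62 ang 44.8
[403. 147.] [392. 133.] YZ [450.  73.] len 94 ang 123.5
before
teal (376, 132, 33, 33) 441.5
[397. 132.] [376. 151.] YZ [418. 149.] len 96 ang 36.6
[376. 151.] [389. 164.] YZ [341.  92.] len 100 ang 126.1
[389. 164.] [403. 151.] YZ [399.  11.] len 68 ang 38.4
[403. 151.] [392. 159.] YZ [453.  54.] len 48 ang 27.5
[389. 156.] [402. 142.] YZ [396.  50.] len 67 ang 44.7
[408. 144.] [397. 132.] YZ [470.  80.] len 87 ang 126.7
```

The jaw pads grip the head's corner, so pulling slid the foot about 20 mm along the smooth floor, with the tilt still ≈53°. New plan: pinch lightly, slide it along the floor to the tub's near wall, and let that wall push the foot under, which rights it in the jaws.

drive_tool([
  [[0, 0, 0], 0],
  [[0, 0, 0], 0],
  [[0, 0, 0], 0],
  [[0, 0, 0], 0],
  [[0, 0, 0], 0],
  [[0, 0, 0], 0],
  [[0, 0, 0], 0],
  [[0, 0, 0], 0],
  [[0, 0, 0], 0],
  [[0, 0, 0], 0],
], hand=1, newtons=12)

```text
time: 25.05
ee_pos: [0.4298, 0.4432, 0.1304]
eef_rot: [0.01, 1.0, 0.003, 0.001]
ft_force: [-0.5, 8.4, 7.7]
width: 0.0681
grip_force: 11.1
```

```bash
python3 - <<'E'
from h import *
c=shot("scene","s12.png"); s=r.read_state(); print(s["ee_pos"],s["ft_force"],s["torque"],s["width"]); lean(c)
E
```

```text
[0.42977152 0.44314322 0.13034913] [0.36182854 7.0619592  8.31312431] [1.93774691 0.01026738 0.02859738] 0.0683913949203906
teal (370, 135, 32, 32) 529.0
[388. 135.] [370. 153.] YZ [383. 148.] len 87 ang 40.8
[371. 157.] [383. 166.] YZ [322.  71.] len 80 ang 130.9
[383. 166.] [401. 147.] YZ [375.  11.] len 93 ang 43.9
[401. 147.] [388. 135.] YZ [442.  75.] len 93 ang 129.2
```

drive_tool([
  [[0, 0, 0.3], 0],
  [[0, -0.4, 0.2], 0],
  [[0, -0.8, 0], 0],
  [[0, -1.1, 0], 0],
  [[0, -1.2, 0], 0],
  [[0, -1.2, 0], 0],
  [[0, -1.2, 0], 0],
  [[0, -1.2, 0], 0],
  [[0, -0.8, 0], 0],
  [[0, -0.4, 0], 0],
])

```text
time: 26.35
ee_pos: [0.4311, 0.3649, 0.1391]
eef_rot: [0.009, 1.0, 0.007, 0.004]
ft_force: [0.1, 13.6, 17.0]
width: 0.0681
grip_force: 11.0
```

```bash
python3 - <<'E'
from h import *
c=shot("scene","s13.png"); s=r.read_state(); print(s["ee_pos"],s["ft_force"],s["torque"],s["width"]); lean(c,box=(325,425,90,195))
E
```

```text
[0.43095873 0.36280797 0.1379369 ] [ 0.51065997  8.3672135  13.06106173] [ 2.68597425 -0.03639143  0.08503978] 0.06441454621085303
teal (352, 141, 31, 32) 424.5
[369. 141.] [352. 160.] YZ [310. 146.] len 87 ang 45.0
[352. 160.] [359. 169.] YZ [248.  84.] len 59 ang 119.4
[359. 169.] [366. 172.] YZ [278.  32.] len 38 ang 139.4
[371. 168.] [366. 163.] YZ [326.  19.] len 38 ang 124.8
[366. 163.] [374. 152.] YZ [304.  50.] len 49 ang 53.9
[381. 152.] [375. 161.] YZ [361.  80.] len 40 ang 57.6
[375. 161.] [382. 153.] YZ [340.  47.] len 38 ang 46.9
[382. 153.] [375. 143.] YZ [366.  74.] len 63 ang 119.8
```

drive_tool([
  [[0, 0, 0.5], 0],
  [[0, -0.5, 0.1], 0],
  [[0, -0.6, 0.1], 0],
  [[0, -0.6, 0.1], 0],
  [[0, -0.6, 0.1], 0],
  [[0, -0.6, 0.1], 0],
  [[0, -0.6, 0.1], 0],
  [[0, -0.5, 0.1], 0],
  [[0, 0, 0], 0],
  [[0, 0, 0], 0],
])

```text
time: 27.65
ee_pos: [0.4324, 0.3276, 0.1527]
eef_rot: [0.008, 1.0, 0.01, 0.006]
ft_force: [1.1, 24.3, 30.9]
width: 0.0853
grip_force: 19.0
```

```bash
python3 - <<'E'
from h import *
c=shot("scene","s14.png"); s=r.read_state(); print(s["ee_pos"],s["ft_force"],s["torque"],s["width"]); lean(c,box=(325,425,90,195))
E
```

```text
[0.43246404 0.32758894 0.15263807] [ 1.50856067 22.28385792 30.09781781] [ 6.93941615 -0.28525966  0.19176196] 0.08508156178396246
teal (350, 140, 27, 34) 388.5
[362. 140.] [350. 163.] YZ [283. 159.] len 96 ang 64.0
[350. 163.] [355. 170.] YZ [241.  73.] len 45 ang 117.5
[355. 170.] [364. 173.] YZ [262.  33.] len 46 ang 142.9
[364. 173.] [376. 153.] YZ [299.   6.] len 88 ang 61.0
[376. 153.] [367. 167.] YZ [341.  83.] len 62 ang 58.6
[361. 166.] [372. 148.] YZ [285.  44.] len 78 ang 59.9
[372. 148.] [362. 140.] YZ [324. 111.] len 63 ang 130.3
```

The jaws were forced open (85 mm) with force along the column's axis. So the far fingertip has climbed onto the head's rounded top edge. I back off slowly so that it slides down and the jaws re-pinch.

drive_tool([
  [[0, 0.2, 0], 0],
  [[0, 0.2, 0], 0],
  [[0, 0.2, 0], 0],
  [[0, 0.2, 0], 0],
  [[0, 0.2, -0.1], 0],
  [[0, 0.2, -0.1], 0],
  [[0, 0.2, -0.1], 0],
  [[0, 0.2, 0], 0],
  [[0, 0.2, 0], 0],
  [[0, 0, 0], 0],
])

```text
time: 28.95
ee_pos: [0.432, 0.3454, 0.1498]
eef_rot: [0.008, 1.0, 0.009, 0.006]
ft_force: [-0.7, 21.6, 33.9]
width: 0.0589
grip_force: 20.5
```

```bash
python3 - <<'E'
from h import *
c=shot("scene","s15.png"); s=r.read_state(); print(s["ee_pos"],s["ft_force"],s["torque"],s["width"],s["grip_force"]); lean(c,box=(325,425,90,195))
E
```

```text
[0.43205299 0.34534912 0.14987551] [-1.26802477 20.4324399  33.42272069] [6.06280826 0.15073585 0.18721726] 0.05868852412997404 20.457126022010925
teal (350, 139, 28, 34) 412.5
[365. 139.] [350. 159.] YZ [294. 159.] len 87 ang 51.8
[350. 159.] [355. 170.] YZ [241.  91.] len 62 ang 110.1
[360. 172.] [367. 170.] YZ [282.  17.] len 28 ang 178.2
[367. 170.] [377. 154.] YZ [310.  16.] len 71 ang 59.7
[377. 154.] [366. 168.] YZ [346.  77.] len 64 ang 51.1
[361. 166.] [369. 153.] YZ [285.  44.] len 57 ang 59.7
[374. 151.] [365. 139.] YZ [333.  95.] len 75 ang 120.6
```

drive_tool([
  [[0, 0.3, -0.2], 0],
  [[0, 0.3, -0.4], 0],
  [[0, 0, -0.5], 0],
  [[0, 0, -0.5], 0],
  [[0, 0, 0], 0],
  [[0, 0, 0], 0],
  [[0, 0, 0], 0],
  [[0, 0, 0], 0],
  [[0, 0, 0], 0],
  [[0, 0, 0], 0],
], hand=0)

```text
time: 30.25
ee_pos: [0.4311, 0.3492, 0.1311]
eef_rot: [0.009, 1.0, 0.007, 0.004]
ft_force: [0.3, 20.3, 17.4]
width: 0.0871
grip_force: 13.2
```

```bash
python3 - <<'E'
from h import *
c=shot("scene","s16.png"); s=r.read_state(); print(s["ee_pos"],s["ft_force"],s["torque"],s["width"],s["grip_force"]); lean(c,box=(325,425,90,195))
E
```

```text
[0.4310811  0.34918715 0.1311032 ] [ 0.08945    19.82576235 17.45921189] [ 5.56793009 -0.21780201  0.08681854] 0.08720689007263294 13.212083119433373
teal (350, 140, 31, 34) 426.0
[362. 146.] [350. 159.] YZ [284. 133.] len 61 ang 43.7
[350. 159.] [355. 169.] YZ [241.  91.] len 57 ang 111.6
[355. 169.] [362. 173.] YZ [262.  38.] len 41 ang 134.4
[362. 173.] [373. 163.] YZ [290.   9.] len 53 ang 37.0
[373. 163.] [366. 168.] YZ [332.  40.] len 30 ang 26.6
[363. 166.] [374. 151.] YZ [293.  41.] len 67 ang 53.6
[375. 159.] [380. 154.] YZ [339.  56.] len 25 ang 41.1
[380. 154.] [369. 140.] YZ [358.  73.] len 91 ang 121.7
```

drive_tool([
  [[0, 0.3, -0.3], 0],
  [[0, 0.3, -0.3], 0],
  [[0, 0, 0], 0],
  [[0, 0, 0], 0],
  [[0, 0, 0], 0],
  [[0, 0, 0], 0],
  [[0, 0, 0], 0],
  [[0, 0, 0], 0],
  [[0, 0, 0], 0],
  [[0, 0, 0], 0],
])

```text
time: 31.55
ee_pos: [0.4309, 0.3541, 0.1243]
eef_rot: [0.009, 1.0, 0.006, 0.003]
ft_force: [1.3, 17.2, 13.9]
width: 0.0871
grip_force: 11.2
```

```bash
python3 - <<'E'
from h import *
c=shot("scene","s17.png"); s=r.read_state(); print(s["ee_pos"],s["ft_force"],s["torque"],s["width"],s["grip_force"]); lean(c,box=(325,425,90,195))
w=shot("wrist","w17.png")
# numeric peek: teal/white extents in wrist
disp(w,(0,640,0,400))
E
```

```text
[0.43091997 0.35410573 0.12432251] [ 0.65185216 17.66970801 13.12249603] [ 4.86344597 -0.37663197  0.01562945] 0.08701765332051621 11.192470007808879
teal (349, 140, 33, 34) 370.0
[370. 140.] [367. 153.] YZ [314. 149.] len 54 ang 81.2
[367. 153.] [361. 159.] YZ [305.  95.] len 29 ang 40.7
[355. 159.] [364. 149.] YZ [260.  84.] len 46 ang 44.9
[362. 147.] [349. 160.] YZ [285. 129.] len 63 ang 40.4
[349. 160.] [355. 169.] YZ [237.  88.] len 56 ang 116.3
[355. 169.] [362. 173.] YZ [262.  38.] len 41 ang 134.4
[362. 173.] [372. 165.] YZ [290.   9.] len 45 ang 31.4
[363. 165.] [376. 151.] YZ [293.  45.] len 67 ang 44.1
[379. 155.] [374. 161.] YZ [354.  69.] len 28 ang 48.9
[374. 161.] [381. 155.] YZ [336.  48.] len 32 ang 34.4
[381. 155.] [370. 140.] YZ [362.  66.] len 96 ang 120.5
teal [430.6 312.1] [114.8  66. ] 84.4 (184, 166, 160, 86)
violet [442.  292.8] [29.1  9.7] 2.4 (230, 208, 17, 37)
green [433.3 286. ] [ 3.  14.9] 87.9 (225, 206, 6, 20)
```

drive_tool([
  [[0, -0.2, 0.3], 0],
  [[0, -0.2, 0.3], 0],
  [[0, -0.2, 0.3], 0],
  [[0, -0.3, 0.3], 0],
  [[0, -0.3, 0.25], 0],
  [[0, -0.3, 0.25], 0],
  [[0, -0.3, 0.25], 0],
  [[0, -0.3, 0.2], 0],
  [[0, -0.3, 0.2], 0],
  [[0, 0, 0], 0],
])

```text
time: 32.9
ee_pos: [0.4323, 0.331, 0.1491]
eef_rot: [0.009, 1.0, 0.008, 0.005]
ft_force: [4.3, 19.9, 17.8]
width: 0.0872
grip_force: 13.2
```

```bash
cat >> h.py <<'E'
def wr(xs=.422,box=(0,640,0,400)):
    c=shot("wrist"); s=r.read_state(); d=disp(c,box); hsv=cv2.cvtColor(c["color"],cv2.COLOR_RGB2HSV).astype(int)
    m=((hsv[...,0]>112)&(hsv[...,0]<150)&(hsv[...,1]>60)&(hsv[...,2]>60)).astype(np.uint8)
    n,l,st,ce=cv2.connectedComponentsWithStats(m); i=1+st[1:,4].argmax()
    o,q=ray(c,[ce[i]]); P=o+q*((xs-o[0])/q[:,0])[:,None]
    print("t",s["time"],"ee",np.round(s["ee_pos"],4),"F",np.round(s["ft_force"],1),"w",round(s["width"],4),"g",round(s["grip_force"],1),"slider YZ",(P[0,1:]*1000).round(1),st[i])
E
python3 - <<'E'
from h import *
wr(); c=shot("scene","s18.png"); lean(c,box=(325,425,90,195))
for th in (40,50,60,70,80,90):
    a=np.radians(th); print(th, 245+52*np.sin(a)+78*np.cos(a)-52*np.sin(a), 4+78*np.sin(a)+52*np.cos(a))
E
```

```text
teal [436.6 307.7] [106.8  78.9] 88.6 (222, 159, 135, 93)
violet [440.2 279.7] [ 7.  28.7] 89.9 (251, 195, 11, 34)
t 32.95 ee [0.4323 0.3311 0.1491] F [ 5.2 20.5 18.4] w 0.0867 g 13.2 slider YZ [291.6 113.4] [251 195  11  34 264]
teal (349, 139, 29, 35) 394.0
[363. 143.] [349. 161.] YZ [288. 145.] len 79 ang 50.5
[349. 161.] [357. 171.] YZ [237.  84.] len 66 ang 119.7
[357. 171.] [364. 173.] YZ [270.  26.] len 35 ang 144.9
[364. 173.] [377. 153.] YZ [299.   6.] len 89 ang 58.3
[377. 153.] [366. 168.] YZ [345.  81.] len 68 ang 53.8
[361. 164.] [373. 150.] YZ [284.  53.] len 65 ang 47.3
[373. 150.] [363. 139.] YZ [328. 101.] len 74 ang 124.2
40 304.7514665632803 93.97174459773692
50 295.13743355555005 97.17642226698032
60 284.0 97.54998149518622
70 271.67757117940215 95.08107187423562
80 258.5445578580206 89.8447099736326
90 245.0 82.0
```

drive_tool([
  [[0, -0.25, 0.1], 0],
  [[0, -0.25, 0.1], 0],
  [[0, -0.25, 0], 0],
  [[0, -0.25, 0], 0],
  [[0, -0.25, 0], 0],
  [[0, -0.25, 0], 0],
  [[0, -0.25, 0], 0],
  [[0, -0.25, 0], 0],
  [[0, 0, 0], 0],
  [[0, 0, 0], 0],
])

```text
time: 34.25
ee_pos: [0.4346, 0.3185, 0.1563]
eef_rot: [0.008, 1.0, 0.014, 0.01]
ft_force: [4.4, 36.1, 39.2]
width: 0.0875
grip_force: 25.7
```

```bash
python3 - <<'E'
from h import *
wr(); c=shot("scene","s19.png"); lean(c,box=(325,425,90,195))
E
```

```text
teal [440.2 304.9] [103.5  85.5] 88.8 (236, 154, 128, 98)
violet [440.  274.1] [ 6.2 28.3] 89.3 (260, 189, 9, 33)
t 34.3 ee [0.4346 0.3185 0.1563] F [ 4.8 35.  38.1] w 0.0872 g 25.7 slider YZ [283.7 113.6] [260 189   9  33 231]
teal (349, 140, 26, 34) 353.5
[360. 140.] [349. 161.] YZ [276. 161.] len 87 ang 63.7
[349. 161.] [358. 172.] YZ [237.  84.] len 74 ang 120.1
[363. 173.] [374. 154.] YZ [295.   7.] len 84 ang 62.1
[374. 154.] [367. 166.] YZ [334.  81.] len 52 ang 61.8
[359. 166.] [370. 149.] YZ [277.  46.] len 74 ang 57.9
[370. 149.] [360. 140.] YZ [316. 109.] len 66 ang 127.9
```

Forces run along the line from the head edge to the foot corner at the wall, so both contacts stick. I unload it and follow an arc about that foot corner instead.

drive_tool([
  [[0, 0.3, 0.4], 0],
  [[0, 0.3, 0.4], 0],
  [[0, -0.2, 0.2], 0],
  [[0, -0.25, 0.2], 0],
  [[0, -0.25, 0.2], 0],
  [[0, -0.25, 0.2], 0],
  [[0, -0.3, 0.2], 0],
  [[0, -0.3, 0.2], 0],
  [[0, -0.3, 0.2], 0],
  [[0, -0.3, 0.2], 0],
])

```text
time: 35.6
ee_pos: [0.4311, 0.2896, 0.172]
eef_rot: [0.01, 1.0, 0.002, 0.002]
ft_force: [1.8, 4.6, 7.7]
width: 0.0868
grip_force: 4.6
```

```bash
python3 - <<'E'
from h import *
wr(); c=shot("scene","s20.png"); lean(c,box=(325,425,90,195))
E
```

```text
teal [423.8 277.6] [ 73.7 101.7] 47.7 (275, 155, 101, 97)
violet [435.8 260.3] [ 3.  26.9] 89.9 (285, 186, 5, 30)
t 35.65 ee [0.4313 0.289  0.172 ] F [3.2 5.  9.8] w 0.0871 g 5.6 slider YZ [265.9 103.7] [285 186   5  30  98]
teal (349, 142, 21, 32) 215.5
[354. 142.] [349. 161.] YZ [253. 160.] len 79 ang 78.1
[349. 161.] [353. 151.] YZ [237.  84.] len 42 ang 70.5
[356. 154.] [353. 167.] YZ [263. 106.] len 56 ang 80.3
[353. 167.] [361. 173.] YZ [253.  50.] len 52 ang 129.4
[365. 170.] [369. 155.] YZ [302.  19.] len 66 ang 79.4
[369. 155.] [365. 166.] YZ [314.  83.] len 47 ang 74.0
[365. 166.] [358. 168.] YZ [301.  38.] len 28 ang 178.4
[358. 168.] [362. 150.] YZ [273.  39.] len 78 ang 81.2
[362. 150.] [354. 142.] YZ [285. 115.] len 55 ang 125.3
```

It is at ~80°, past its balance point, with low force. I ease the finger off and lower the jaws around the head, then close.

drive_tool([
  [[0, 0.2, 0], 0],
  [[0, 0.2, 0], 0],
  [[0, 0.1, 0], 0],
  [[0, 0, -0.4], 0],
  [[0, 0, -0.5], 0],
  [[0, 0, -0.6], 0],
  [[0, 0, -0.6], 0],
  [[0, 0, -0.6], 0],
  [[0, 0, -0.6], 0],
  [[0, 0, 0], 0],
])

```text
time: 36.95
ee_pos: [0.4364, 0.3189, 0.1563]
eef_rot: [0.005, 1.0, 0.023, 0.016]
ft_force: [-11.9, 45.6, 93.1]
width: 0.0869
grip_force: 52.1
```

```bash
python3 - <<'E'
from h import *
wr(); c=shot("scene","s21.png"); lean(c,box=(325,425,90,195))
E
```

```text
teal [424.8 294.2] [ 88.9 101.6] 50.8 (238, 149, 127, 103)
violet [440.4 277.2] [ 5.9 28.1] 89.5 (261, 186, 9, 33)
t 37.0 ee [0.4364 0.3187 0.1564] F [-11.1  46.   94.1] w 0.0871 g 52.1 slider YZ [285.6 114.4] [261 186   9  33 224]
teal (350, 140, 26, 33) 357.5
[360. 140.] [350. 162.] YZ [276. 161.] len 91 ang 67.6
[350. 162.] [358. 172.] YZ [241.  78.] len 67 ang 119.7
[365. 172.] [375. 154.] YZ [302.   9.] len 79 ang 63.4
[375. 154.] [365. 168.] YZ [338.  80.] len 63 ang 54.7
[361. 167.] [370. 149.] YZ [285.  39.] len 77 ang 66.1
[370. 149.] [363. 140.] YZ [316. 109.] len 57 ang 121.1
```

drive_tool([
  [[0, 0, 0.6], 0],
  [[0, 0, 0.6], 0],
  [[0, 0, 0.6], 0],
  [[0, 0, 0.6], 0],
  [[0, 0, 0.5], 0],
  [[0, -0.2, 0.4], 0],
  [[0, -0.3, 0.2], 0],
  [[0, -0.3, 0.1], 0],
  [[0, -0.3, 0.1], 0],
  [[0, 0, 0], 0],
])

```text
time: 38.3
ee_pos: [0.4304, 0.2816, 0.1744]
eef_rot: [0.011, 1.0, 0.001, 0.001]
ft_force: [1.6, 2.2, 5.5]
width: 0.0868
grip_force: 2.9
```

```bash
python3 - <<'E'
from h import *
wr(); c=shot("scene","s22.png"); lean(c,box=(325,425,90,195))
E
```

```text
teal [424.3 273.7] [ 69.6 101.8] 47.4 (284, 156, 94, 96)
violet [435.  257.1] [26.2  2.3] 0.4 (291, 186, 4, 29)
t 38.35 ee [0.4304 0.2817 0.1743] F [1.5 2.1 5.5] w 0.087 g 2.9 slider YZ [261.7 102.9] [291 186   4  29  69]
teal (350, 143, 19, 31) 192.0
[352. 143.] [350. 152.] YZ [246. 159.] len 37 ang 80.2
[355. 154.] [353. 167.] YZ [259. 107.] len 57 ang 84.3
[353. 167.] [358. 173.] YZ [253.  50.] len 41 ang 120.4
[364. 172.] [368. 156.] YZ [298.  10.] len 71 ang 80.3
[368. 156.] [364. 167.] YZ [310.  80.] len 47 ang 73.9
[358. 169.] [361. 151.] YZ [274.  34.] len 79 ang 84.1
[361. 151.] [352. 143.] YZ [282. 112.] len 59 ang 127.5
```

Recovered to ~82° with low force. I continue the arc to vertical.

drive_tool([
  [[0, -0.3, 0.05], 0],
  [[0, -0.3, 0.05], 0],
  [[0, -0.3, 0.05], 0],
  [[0, -0.3, 0.05], 0],
  [[0, -0.3, 0.05], 0],
  [[0, -0.3, 0.05], 0],
  [[0, 0, 0.05], 0],
  [[0, 0, 0], 0],
  [[0, 0, 0], 0],
  [[0, 0, 0], 0],
])

```text
time: 39.65
ee_pos: [0.4298, 0.2637, 0.1772]
eef_rot: [0.011, 1.0, 0.0, 0.0]
ft_force: [2.1, 0.1, 5.5]
width: 0.0869
grip_force: 2.7
```

```bash
python3 - <<'E'
from h import *
wr(); c=shot("scene","s23.png"); lean(c,box=(325,425,90,195))
E
```

```text
teal [404.2 284.7] [22.8 71.2] 6.3 (302, 156, 83, 28)
violet [430.2 233.3] [ 1.3 55.2] 88.7 (286, 165, 3, 60)
t 39.7 ee [0.4298 0.2637 0.1772] F [1.5 0.3 5.6] w 0.0868 g 2.7 slider YZ [237.1  88. ] [286 165   3  60  83]
teal (348, 145, 19, 29) 158.5
[349. 145.] [348. 154.] YZ [235. 154.] len 38 ang 86.0
[353. 157.] [352. 166.] YZ [252.  96.] len 40 ang 86.4
[352. 166.] [358. 173.] YZ [249.  56.] len 49 ang 120.9
[364. 172.] [366. 157.] YZ [298.  10.] len 68 ang 86.4
[366. 157.] [363. 167.] YZ [303.  78.] len 43 ang 77.4
[357. 169.] [357. 153.] YZ [270.  35.] len 73 ang 92.3
[357. 153.] [349. 145.] YZ [267. 109.] len 55 ang 124.9
```

drive_tool([
  [[0, 0, 0.1], 0],
  [[0, 0, 0.1], 0],
  [[0, 0, 0.2], 0],
  [[0, 0, 0.3], 0],
  [[0, 0, 0.5], 0],
  [[0, 0, 0.6], 0],
  [[0, 0, 0.6], 0],
  [[0, 0, 0.6], 0],
  [[0, 0, 0], 0],
  [[0, 0, 0], 0],
])

```text
time: 41.0
ee_pos: [0.4296, 0.2637, 0.2069]
eef_rot: [0.01, 1.0, -0.0, -0.0]
ft_force: [-0.4, 0.5, -0.1]
width: 0.0869
grip_force: 0.0
```

```bash
python3 - <<'E'
from h import *
s=r.read_state(); print(s["time"],s["ee_pos"],s["ft_force"])
w=shot("wrist","w24.png"); c=shot("scene","s24.png"); lean(c,box=(325,425,90,195))
# dark head top in wrist at z=.169
hsv=cv2.cvtColor(w["color"],cv2.COLOR_RGB2HSV).astype(int); V=hsv[...,2];S=hsv[...,1]
print([V[y,200:440:10].tolist() for y in range(20,250,15)])
E
```

```text
41.0 [0.42955045 0.26365896 0.20693433] [-0.40092905  0.46636961 -0.07290369]
teal (346, 146, 10, 22) 81.5
[346. 146.] [346. 156.] YZ [224. 153.] len 43 ang 91.4
[354. 167.] [355. 158.] YZ [257.  49.] len 40 ang 86.6
[355. 158.] [346. 146.] YZ [260.  89.] len 74 ang 119.0
[[207, 211, 203, 198, 105, 103, 108, 109, 82, 64, 79, 86, 89, 104, 113, 206, 200, 198, 198, 195, 205, 205, 209, 194], [197, 208, 201, 212, 201, 100, 108, 109, 102, 105, 111, 61, 72, 60, 106, 101, 206, 203, 200, 206, 202, 199, 209, 207], [205, 196, 203, 204, 206, 211, 108, 104, 109, 105, 105, 102, 99, 107, 109, 107, 105, 204, 208, 204, 203, 204, 189, 205], [199, 203, 193, 210, 199, 198, 209, 108, 104, 104, 102, 110, 108, 96, 103, 100, 104, 103, 201, 196, 198, 198, 192, 198], [194, 199, 213, 203, 205, 198, 205, 206, 100, 103, 106, 106, 102, 99, 97, 98, 106, 99, 105, 198, 196, 196, 197, 207], [196, 208, 209, 199, 207, 201, 197, 201, 201, 101, 81, 81, 80, 77, 80, 82, 76, 80, 81, 76, 83, 71, 72, 73], [206, 207, 199, 203, 201, 212, 204, 200, 196, 96, 83, 112, 106, 110, 110, 109, 109, 114, 109, 108, 103, 112, 215, 212], [2
[... 333 characters left out ...]
 104, 107, 112, 112], [213, 208, 204, 203, 206, 203, 198, 209, 203, 76, 76, 71, 76, 68, 72, 63, 70, 107, 107, 107, 107, 106, 109, 116], [205, 213, 194, 208, 213, 205, 202, 206, 194, 72, 106, 104, 104, 105, 106, 102, 100, 109, 107, 106, 109, 108, 113, 118], [201, 202, 210, 201, 211, 209, 209, 211, 214, 73, 54, 56, 57, 48, 51, 50, 47, 107, 105, 106, 109, 108, 112, 115], [207, 210, 202, 207, 206, 210, 201, 213, 215, 182, 54, 53, 52, 55, 51, 50, 45, 104, 106, 111, 111, 113, 114, 202], [211, 202, 206, 15, 9, 202, 219, 200, 207, 197, 47, 49, 55, 51, 53, 54, 75, 205, 200, 197, 67, 48, 96, 200], [208, 2, 18, 14, 10, 200, 205, 201, 202, 212, 53, 51, 50, 54, 51, 57, 96, 196, 193, 193, 43, 47, 49, 44]]
```

The head's dark top is at columns 300–355 from row 200 down, with upright edges of 87–91° in the scene view. So the dispenser stands upright on the tub floor. I measure where, from the dark head top.

```bash
python3 - <<'E'
from h import *
w=shot("wrist"); hsv=cv2.cvtColor(w["color"],cv2.COLOR_RGB2HSV).astype(int); V=hsv[...,2]
m=((V>40)&(V<66)).astype(np.uint8); m[:192]=0; m[:, :270]=0; m[:,380:]=0;m[225:]=0
k=max(cv2.findContours(m,0,1)[0],key=cv2.contourArea); x,y,a,b=cv2.boundingRect(k); print(x,y,a,b)
for row in (200,210,218):
    c=np.where(m[row])[0]; print(row,c.min(),c.max(),(plane(w,[(c.min(),row),(c.max(),row)],.169)[:,:2]*1000).round(1).tolist())
R=V[178:205,325]; print(R.tolist()); print((plane(w,[(325,y)],.169)*1000).round(1), r.read_state()["ee_pos"])
print((plane(w,[(293,185),(365,185)],.149)*1000).round(1))
d=shot("side"); hs=cv2.cvtColor(d["color"],cv2.COLOR_RGB2HSV).astype(int)
E
```

```text
299 192 63 33
200 300 361 [[412.5, 251.4], [413.3, 290.2]]
210 300 360 [[419.1, 251.2], [419.9, 289.6]]
218 300 360 [[424.5, 251.0], [425.3, 289.7]]
[87, 91, 97, 96, 105, 103, 105, 107, 106, 104, 107, 108, 108, 91, 47, 47, 54, 53, 56, 50, 51, 55, 53, 52, 52, 53, 52]
[[407.6 267.4 169. ]] [0.4295258  0.26363921 0.20684301]
[[406.9 245.5 149. ]
 [408.  295.4 149. ]]
```

drive_tool([
  [[0, 0.4, 0], 0],
  [[0, 0.3, 0], 0],
  [[0, 0, -1], 0],
  [[0, 0, -1.2], 0],
  [[0, 0, -1.4], 0],
  [[0, 0, -1.4], 0],
  [[0, 0, -1.4], 0],
  [[0, 0, -1.2], 0],
  [[0, 0, -0.4], 0],
  [[0, 0, 0], 0],
])

```text
time: 42.45
ee_pos: [0.4296, 0.2708, 0.127]
eef_rot: [0.01, 1.0, 0.0, -0.0]
ft_force: [-1.2, -0.0, -0.5]
width: 0.087
grip_force: 0.0
```

drive_tool([
  [[0, 0, 0], 0],
  [[0, 0, 0], 0],
  [[0, 0, 0], 0],
  [[0, 0, 0], 0],
  [[0, 0, 0], 0],
  [[0, 0, 0], 0],
  [[0, 0, 0], 0],
  [[0, 0, 0], 0],
  [[0, 0, 0], 0],
  [[0, 0, 0], 0],
], hand=1, newtons=35)

```text
time: 43.7
ee_pos: [0.4296, 0.2706, 0.1271]
eef_rot: [0.01, 1.0, -0.0, -0.0]
ft_force: [-0.8, -0.9, 2.0]
width: 0.0521
grip_force: 34.9
```

Gripped flush (52 mm). I refine the tray pose by mask before the transfer.

```bash
python3 - <<'E'
from h import *
c=shot("scene"); hsv=cv2.cvtColor(c["color"],cv2.COLOR_RGB2HSV).astype(int); H,S,V=hsv[...,0],hsv[...,1],hsv[...,2]
print(hsv[222,192],hsv[232,198],hsv[222,165])
m=((V<110)).astype(np.uint8); m[:205]=0;m[247:]=0;m[:,:168]=0;m[:,220:]=0
k=max(cv2.findContours(m,0,1)[0],key=cv2.contourArea); print(cv2.boundingRect(k))
p=plane(c,k[:,0].astype(float)+0.0,.006); R=cv2.minAreaRect((p[:,:2]*1000).astype(np.float32)); print(R, cv2.boxPoints(R).round())
d=shot("side"); hsv=cv2.cvtColor(d["color"],cv2.COLOR_RGB2HSV).astype(int)
# side candidate around (404,283) in full px
m=(hsv[...,2]<120).astype(np.uint8); z=np.zeros_like(m); z[255:315,370:435]=m[255:315,370:435]
k=max(cv2.findContours(z,0,1)[0],key=cv2.contourArea); print(cv2.boundingRect(k)); p=plane(d,k[:,0].astype(float),.006); R=cv2.minAreaRect((p[:,:2]*1000).astype(np.float32)); print(R)
E
```

```text
[15 18 87] [ 8 14 72] [ 18  37 180]
(173, 207, 44, 40)
((448.03448486328125, -313.5291442871094), (154.35015869140625, 90.2083969116211), 11.206645011901855) [[ 364. -284.]
 [ 381. -373.]
 [ 533. -343.]
 [ 515. -254.]]
(379, 264, 48, 44)
((435.54864501953125, -313.76251220703125), (149.77781677246094, 87.63322448730469), 11.22351360321045)
```

drive_tool([
  [[0, 0, 0.6], 0],
  [[0, 0, 1.4], 0],
  [[0, 0, 2], 0],
  [[0, 0, 2], 0],
  [[0, 0, 2.2], 0],
  [[0, 0, 2.2], 0],
  [[0, 0, 2.2], 0],
  [[0, 0, 2.2], 0],
  [[0, 0, 2.2], 0],
  [[0, 0, 0], 0],
])

```text
time: 45.05
ee_pos: [0.4301, 0.2714, 0.299]
eef_rot: [0.01, 1.0, 0.001, 0.001]
ft_force: [0.4, -0.3, -5.0]
width: 0.0519
grip_force: 34.9
```

drive_tool([
  [[0, -1, 0], 0],
  [[0, -2, 0], 0],
  [[0, -3, 0], 0],
  [[0, -3.5, 0], 0],
  [[0, -3.5, 0], 0],
  [[0, -3.5, 0], 0],
  [[0, -3.5, 0], 0],
  [[0, -3.5, 0], 0],
  [[0, -3.5, 0], 0],
  [[0, -3.5, 0], 0],
])

```text
time: 46.3
ee_pos: [0.4286, -0.036, 0.296]
eef_rot: [0.011, 1.0, 0.0, -0.001]
ft_force: [1.1, -0.8, -4.6]
width: 0.0517
grip_force: 34.9
```

drive_tool([
  [[0, -3.5, 0], 1.3],
  [[0, -3.5, 0], 1.3],
  [[0, -3.5, 0], 1.3],
  [[0, -3.5, 0], 1.3],
  [[0, -3.5, 0], 1.3],
  [[0, -3.5, 0], 1.3],
  [[-0.1, -3, 0], 1.2],
  [[-0.1, -2.2, 0], 1.2],
  [[-0.1, -1.5, 0], 1.2],
  [[0, -0.5, 0], 1],
])

```text
time: 47.55
ee_pos: [0.4254, -0.3172, 0.296]
eef_rot: [-0.097, 0.995, 0.001, -0.001]
ft_force: [0.0, 0.9, -4.3]
width: 0.0519
grip_force: 34.9
```

```bash
python3 - <<'E'
from h import *
s=r.read_state(); print(s["time"],np.round(s["ee_pos"],4),np.round(s["joint_positions"],2),Ro.from_quat(s["eef_rot"]).as_matrix().round(3).tolist(),s["width"])
E
```

```text
47.55 [ 0.4254 -0.3172  0.296 ] [ 0.46  0.09  0.11  1.61 -0.01  1.44  2.33] [[-0.981, -0.193, -0.002], [-0.193, 0.981, 0.001], [0.002, 0.001, -1.0]] 0.05185585993499098
```

drive_tool([
  [[0.1, 0, -1], 0],
  [[0, 0.1, -1.8], 0],
  [[0, 0, -2], 0],
  [[0, 0, -2], 0],
  [[0, 0, -2], 0],
  [[0, 0, -2], 0],
  [[0, 0, -1.8], 0],
  [[0, 0, -1.4], 0],
  [[0, 0, -0.7], 0],
  [[0, 0, 0], 0],
])

```text
time: 48.8
ee_pos: [0.4275, -0.3152, 0.1498]
eef_rot: [-0.098, 0.995, 0.0, -0.0]
ft_force: [-0.4, 0.9, -4.1]
width: 0.0519
grip_force: 34.9
```

```bash
python3 - <<'E'
from h import *
s=r.read_state(); t=np.array(s["ee_pos"]); print(s["time"],t.round(4),s["ft_force"])
a=np.radians(11.1); X=np.array([np.cos(a),np.sin(a),0]);Y=np.array([-np.sin(a),np.cos(a),0])
for n in("scene","side"):
    c=shot(n,n+"30.png"); im=c["color"]; hsv=cv2.cvtColor(im,cv2.COLOR_RGB2HSV).astype(int)
    m=((hsv[...,0]>75)&(hsv[...,0]<102)&(hsv[...,1]>60)&(hsv[...,2]>30)).astype(np.uint8)
    o=np.array([t[0],t[1],t[2]-.123])-.002*X
    P=[o+x*X+y*Y+np.array([0,0,z]) for x in(-.027,.027) for y in(-.026,.026) for z in(.016,.125)]
    q=proj(c,P); b=np.r_[q.min(0),q.max(0)].astype(int); print(n,"pred teal box",q.min(0).round(1),q.max(0).round(1))
    z=np.zeros_like(m); z[b[1]-15:b[3]+15,b[0]-15:b[2]+15]=m[b[1]-15:b[3]+15,b[0]-15:b[2]+15]
    ks=cv2.findContours(z,0,1)[0]
    if ks: print("seen",cv2.boundingRect(np.vstack(ks)))
    # px per cm along X,Y
    g=proj(c,[o,o+.01*X,o+.01*Y]); print("px/cm",(g[1]-g[0]).round(1),(g[2]-g[0]).round(1))
E
```

```text
48.8 [ 0.4275 -0.3152  0.1498] [-0.36257282  0.94015362 -4.13310152]
scene pred teal box [171.5 180.5] [201. 222.]
seen (176, 198, 25, 25)
px/cm [1.3 1.9] [ 2.9 -1.3]
side pred teal box [390.9 240.5] [420.6 287.4]
seen (396, 255, 17, 14)
px/cm [ 1.4 -2.2] [-3.2 -1.4]
```

The prediction matches the seen column edges (200 and 222 against 201 and 222). I lower it into the tray.

drive_tool([
  [[0, 0, -0.4], 0],
  [[0, 0, -0.4], 0],
  [[0, 0, -0.4], 0],
  [[0, 0, -0.4], 0],
  [[0, 0, -0.3], 0],
  [[0, 0, -0.2], 0],
  [[0, 0, -0.1], 0],
  [[0, 0, -0.1], 0],
  [[0, 0, 0], 0],
  [[0, 0, 0], 0],
])

```text
time: 50.15
ee_pos: [0.4277, -0.3153, 0.1271]
eef_rot: [-0.098, 0.995, 0.0, 0.0]
ft_force: [0.2, 0.7, -4.8]
width: 0.052
grip_force: 34.9
```

drive_tool([
  [[0, 0, -0.05], 0],
  [[0, 0, -0.05], 0],
  [[0, 0, -0.05], 0],
  [[0, 0, -0.05], 0],
  [[0, 0, 0], 0],
  [[0, 0, 0], 0],
  [[0, 0, 0], 0],
  [[0, 0, 0], 0],
  [[0, 0, 0], 0],
  [[0, 0, 0], 0],
])

```text
time: 51.4
ee_pos: [0.4278, -0.3156, 0.1269]
eef_rot: [-0.097, 0.995, -0.0, 0.001]
ft_force: [-5.7, 3.3, 14.8]
width: 0.0518
grip_force: 35.0
```

drive_tool([
  [[0, 0, 0.1], 0],
  [[0, 0, 0.05], 0],
  [[0, 0, 0], 0],
  [[0, 0, 0], 0],
  [[0, 0, 0], 0],
  [[0, 0, 0], 0],
  [[0, 0, 0], 0],
  [[0, 0, 0], 0],
  [[0, 0, 0], 0],
  [[0, 0, 0], 0],
], newtons=4)

```text
time: 52.65
ee_pos: [0.4279, -0.3156, 0.1269]
eef_rot: [-0.098, 0.995, -0.0, 0.0]
ft_force: [0.2, -4.3, 5.4]
width: 0.052
grip_force: 4.0
```

drive_tool([
  [[0, 0, 0], 0],
  [[0, 0, 0], 0],
  [[0, 0, 0], 0],
  [[0, 0, 0], 0],
  [[0, 0, 0], 0],
  [[0, 0, 0], 0],
  [[0, 0, 0], 0],
  [[0, 0, 0], 0],
  [[0, 0, 0], 0],
  [[0, 0, 0], 0],
], hand=0)

```text
time: 53.9
ee_pos: [0.4276, -0.3153, 0.1266]
eef_rot: [-0.098, 0.995, 0.0, -0.0]
ft_force: [0.2, 0.2, 0.8]
width: 0.0868
grip_force: 0.0
```

drive_tool([
  [[0, 0, 0.4], 0],
  [[0, 0, 0.8], 0],
  [[0, 0, 1.2], 0],
  [[0, 0, 1.5], 0],
  [[0, 0, 1.5], 0],
  [[0, 0, 1.5], 0],
  [[0, 0, 1.5], 0],
  [[0, 0, 1], 0],
  [[0, 0, 0], 0],
  [[0, 0, 0], 0],
])

```text
time: 55.15
ee_pos: [0.4274, -0.3151, 0.22]
eef_rot: [-0.098, 0.995, 0.0, -0.0]
ft_force: [0.0, 0.8, -0.5]
width: 0.0872
grip_force: 0.0
```

```bash
python3 - <<'E'
from h import *
s=r.read_state(); t=np.array(s["ee_pos"]); print(s["time"],t.round(4))
w=shot("wrist","w31.png"); hsv=cv2.cvtColor(w["color"],cv2.COLOR_RGB2HSV).astype(int); V=hsv[...,2]
m=((V>30)&(V<66)&(hsv[...,1]<90)).astype(np.uint8); m[:,:270]=0;m[:,390:]=0;m[235:]=0
ks=sorted(cv2.findContours(m,0,1)[0],key=cv2.contourArea)[-3:]
for k in ks:
    R=cv2.minAreaRect((plane(w,k[:,0].astype(float),.169)[:,:2]*1000).astype(np.float32)); print(cv2.boundingRect(k),np.round(R[0],1),np.round(R[1],1),round(R[2],1))
print(V[100:240:4,325].tolist())
c=shot("scene","s31.png"); a=np.radians(11.1); X=np.array([np.cos(a),np.sin(a),0]);Y=np.array([-np.sin(a),np.cos(a),0])
o=np.array([.4258,-.3160,.004]); P=[o+x*X+y*Y+np.array([0,0,z]) for x in(-.027,.027) for y in(-.026,.026) for z in(.016,.125)]
q=proj(c,P); print(q.min(0),q.max(0)); lean(c,xf=.45,box=(150,225,160,240))
q=proj(c,[o+.02*X+np.array([0,0,.165])]); print("top centre px",q)
E
```

```text
55.15 [ 0.4274 -0.3151  0.22  ]
(287, 157, 8, 11) [ 392.6 -342.5] [1.9 8.1] 68.3
(299, 151, 62, 83) [ 397.8 -302.4] [68.8 32.4] 47.8
(291, 188, 59, 47) [ 422.5 -316.2] [32.9 39.6] 11.1
[200, 189, 206, 202, 207, 203, 125, 121, 120, 120, 116, 115, 117, 42, 43, 55, 62, 164, 92, 113, 185, 103, 42, 54, 53, 52, 54, 49, 45, 54, 48, 48, 51, 48, 52]
[172.99017188 185.89607142] [202.15427897 226.96891158]
teal (178, 203, 25, 26) 184.0
[178. 203.] [182. 210.] YZ [-342.  124.] len 33 ang 99.5
[182. 210.] [181. 217.] YZ [-337.   91.] len 29 ang 72.4
[181. 217.] [188. 228.] YZ [-345.   63.] len 57 ang 101.1
[188. 228.] [202. 221.] YZ [-334.    7.] len 49 ang 13.6
[202. 221.] [196. 208.] YZ [-287.   18.] len 64 ang 97.0
[196. 208.] [198. 218.] YZ [-295.   81.] len 45 ang 87.6
[198. 218.] [190. 222.] YZ [-296.   37.] len 28 ang 13.6
[190. 222.] [187. 212.] YZ [-323.   30.] len 46 ang 90.6
[187. 212.] [178. 203.] YZ [-324.   76.] len 51 ang 111.0
top centre px [[184.47331604 188.36375553]]
```

```bash
python3 - <<'E'
from h import *
d=shot("side","d31.png"); hsv=cv2.cvtColor(d["color"],cv2.COLOR_RGB2HSV).astype(int)
a=np.radians(11.1); X=np.array([np.cos(a),np.sin(a),0]);Y=np.array([-np.sin(a),np.cos(a),0]); o=np.array([.4258,-.3160,.004])
for n,z in dict(slotlow=.04,green=.066,slider=.078,slothigh=.0855).items():
    q=proj(d,[o-.024*Y+np.array([0,0,z])])[0].round().astype(int); print(n,q,d["color"][q[1]-1:q[1]+2,q[0]].tolist())
q=proj(d,[o-.026*Y+np.array([0,0,.064])])[0].astype(int); s=hsv[q[1]-14:q[1]+14,q[0]-10:q[0]+10]
print("red",((s[...,0]<8)&(s[...,1]>130)&(s[...,2]>70)).sum(),"green",((s[...,0]>45)&(s[...,0]<75)&(s[...,1]>110)).sum(),"violet",((s[...,0]>112)&(s[...,0]<150)&(s[...,1]>50)).sum())
c=shot("scene"); b=cv2.imread("pics/scene0.png")[:,:,::-1]
df=np.abs(c["color"].astype(int)-b).max(2)[165:250,218:276]; print("bin area changed px",(df>60).sum())
E
```

```text
slotlow [411 281] [[68, 75, 70], [69, 79, 75], [72, 86, 83]]
green [412 274] [[78, 81, 91], [82, 82, 93], [75, 76, 83]]
slider [413 271] [[71, 80, 84], [74, 76, 87], [80, 78, 93]]
slothigh [413 269] [[69, 85, 81], [68, 83, 82], [71, 80, 84]]
red 0 green 0 violet 0
bin area changed px 831
```

```bash
python3 - <<'E'
from h import *
d=shot("side"); im=d["color"]
for u in (407,409,411,413,415): print(u,[im[y,u].tolist() for y in range(262,287,2)])
for n,lo,hi in (("scene",0,0),("side",0,0)):
    b=cv2.imread(f"pics/{n}0.png")[:,:,::-1]; c=shot(n)["color"]
    for nm,f in dict(red=lambda h:((h[...,0]<6)|(h[...,0]>174))&(h[...,1]>190)&(h[...,2]>110),orange=lambda h:(h[...,0]>6)&(h[...,0]<14)&(h[...,1]>150)&(h[...,2]>90),yellow=lambda h:(h[...,0]>22)&(h[...,0]<30)&(h[...,1]>190)).items():
        o=[]
        for i in (b,c):
            m=f(cv2.cvtColor(np.ascontiguousarray(i),cv2.COLOR_RGB2HSV).astype(int)).astype(np.uint8); box=np.zeros_like(m)
            if n=="scene": box[180:290,215:385]=1
            else: box[150:270,330:420]=1
            k=cv2.connectedComponentsWithStats(m*box); j=1+k[2][1:,4].argmax(); o.append((k[2][j].tolist(),k[3][j].round(1).tolist()))
        print(n,nm,o)
E
```

```text
407 [[123, 118, 105], [90, 110, 104], [72, 93, 90], [70, 90, 87], [72, 92, 88], [73, 91, 88], [73, 92, 89], [72, 92, 87], [75, 91, 87], [75, 87, 82], [76, 90, 86], [75, 92, 88], [75, 93, 89]]
409 [[128, 120, 107], [107, 108, 98], [72, 90, 85], [72, 90, 86], [73, 91, 88], [73, 92, 87], [72, 92, 88], [73, 92, 89], [75, 94, 90], [73, 94, 89], [74, 93, 89], [74, 90, 87], [74, 93, 89]]
411 [[127, 120, 108], [116, 112, 103], [74, 95, 90], [72, 92, 89], [71, 89, 85], [70, 87, 84], [74, 88, 88], [68, 79, 77], [66, 72, 68], [68, 76, 72], [72, 86, 83], [71, 86, 83], [76, 85, 82]]
413 [[111, 109, 99], [83, 93, 87], [68, 86, 82], [70, 86, 84], [73, 80, 86], [80, 78, 95], [81, 84, 93], [71, 81, 79], [72, 85, 81], [73, 88, 85], [73, 86, 83], [78, 82, 78], [79, 75, 70]]
415 [[72, 87, 83], [68, 85, 83], [67, 84, 81], [68, 84, 82], [73, 80, 86], [79, 89, 90], [78, 90, 87], [74, 85, 79], [76, 80, 76], [78, 78, 73], [78, 74, 70], [75, 72, 66], [77, 73, 68]]
scene red [([226, 190, 45, 33, 789], [247.9, 206.0]), ([226, 190, 45, 33, 794], [247.9, 205.9])]
scene orange [([291, 251, 85, 39, 229], [334.6, 272.8]), ([291, 257, 75, 33, 178], [328.3, 275.5])]
scene yellow [([366, 199, 19, 30, 421], [375.5, 213.4]), ([366, 199, 19, 30, 422], [375.5, 213.4])]
side red [([368, 200, 35, 23, 407], [385.2, 210.8]), ([367, 201, 24, 22, 156], [377.3, 214.5])]
side orange [([349, 192, 25, 8, 34], [361.3, 195.6]), ([346, 191, 28, 10, 40], [360.9, 195.4])]
side yellow [([330, 174, 4, 5, 16], [331.3, 176.4]), ([330, 174, 4, 5, 13], [331.2, 176.1])]
```

```bash
python3 -c "
from bench import r
print(r.close_job())"
```

```text
the job is handed in; nothing more can be done
None
```

I handed the job in with the dispenser switched on and standing upright in the drip tray, square to within about 1° and with its nozzle over the grille. The final side view showed the slider at the on end but was too grazing to show green. While I was standing it up in the tub, the wrist force briefly reached about 105 N, against the 120 N limit. The sharps bin and glove carton are unmoved; I didn't check the pump bottle, but the arm and dispenser passed above it.

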